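# Balance a blind's head rail on a knife edge and clip its hanging point

### The arm

A 6-joint arm with a two-finger parallel gripper is mounted at the origin on a cart in front of the work surface, level with it; the furniture and walls round the work are solid. World frame = base frame: x ahead of the robot, y to its left, z up, the work surface at z = 0. Lengths are in mm, angles in rad, forces in N, time in s.
With the tool pointing down it reaches from about 275 to 725 mm from the base axis. Payload 15.9 kg.
Tool frame: the origin (TCP) lies midway between the tips of the shut fingers; the grasp point (between the pads) lies 19 mm behind it; x points along the fingers, y is the direction in which the jaws open and shut, and the axes are right-handed (so a half turn about x gives the same grasp; the last joint's range is limited). The gripper opens to 85 mm and grips with 20 to 120 N. Pads are 22 mm wide; open, the fingers measure 114 mm over their backs; the gripper's body (76 mm by 85 mm) begins 54 mm behind the grasp point. The pads swing forward as they close: fully open they stand 13 mm farther back than shut.
Start: joints at [-1.118, 0.213, -0.034, 1.323, 0, 1.571], TCP at [218.734, -449.6, 192.806] pointing down, gripper open.
Joint ranges: [-2.98, 2.98], [-0.74, 1.72], [-1.14, 1.35], [-2.1, 2.04], [-1.57, 1.44], [-3.14, 3.14]. Speed limits (rad/s): [1.89, 1.89, 2.39, 2.57, 3.14, 3.14].

### API

Orientations are given as a rotation vector (axis times angle).
In Python, from workcell import ctrl, vision gives the robot as it stands.
- The arm moves only by the tool play_rows, never from a script. Its argument "deltas" is a list that holds one entry, the list of rows, each a list of 7 numbers: the closure, from 0 (fully open) to 1 (shut), then the shift along the tool's x, y, z normalised to -1 to 1, where 1 is 1 m, then the turn, a rotation vector about the tool's x, y, z normalised to -1 to 1, where 1 is 0.1 rad. In form: [[[grip, dx, dy, dz, wx, wy, wz], ...]]. A call has 1 to 8 rows; each row shifts and turns the commanded pose from where the row before left it, along the tool's axes as they then stand; what a row does not reach is not made up. A row lasts 1/10 s, in which the tool goes at most 50 mm and 8.59 degrees, less where a joint would pass 70% of its speed; a pose out of reach is approached as far as the arm can. A call with a number of a shift or a turn outside -1 to 1 is refused whole. A call with a gripper value outside its range is refused whole. The fingers move at their own pace and stop on an object; "force" is the grip in N (left out, the last holds). Time passes only in rows, so rows that do not move let the fingers close. It gives the time, the measured TCP pose, the force and the opening at its end, in the units of the state.
- ctrl.observe(): the state, without advancing time (a new reading comes with each control period).
- vision.snapshot(name): name is "scene" or "top" or "wrist"; returns a dict with "frame" (384x512x3 uint8, red, green, blue), "fovy" (degrees; the focal length in pixels is half the picture's height over the tangent of half this angle, whatever the lens; pixels are square), "cx", "cy" (the principal point, pixels), "origin" and "rotation" of the camera in the world. Camera axes: x right, y down, z forward; pixel columns grow to the right and rows downward; lengths in mm; the calibration is good to about 2 mm. A picture is of the moment at which its call begins. There is no depth.
- ctrl.job_done(): hands the job in, once; it reports no verdict.
The state is a dict: "time_s": time; "joint_positions": joint angles; "dq": joint speeds; "joint_torque": joint torques, N m; "tcp_pos": TCP position; "tcp_rot": TCP orientation; "force": force on the tool from outside, world axes, zero at the start; "moment": the same for the moment, N m; "width": finger opening in mm.
Only numpy, scipy, OpenCV 4.12 (cv2) and the standard library are available. Lean on these libraries where they do the work, as an engineer would, in place of code of your own. Each camera call takes 0.05 s, during which the arm holds its last target.

### The job

The motorised head rail of a window blind lies across the knife-edge stand, tipped over onto one rest; it will hang from a single clip, so we need its balance point. Slide it along the edge, with a light hand and without lifting it off the edge or bearing down on it, until you can let go and it stays level, clear of both rests. Then set the hanger clip astride the balanced rail, squarely over the edge, to mark the point, and leave the rail balancing with the clip on it; do not disturb the parts lying about.

Things in the scene. Friction and masses are not known exactly. Their poses are not given: they have to be found in the camera images.
- stand: Knife-edge balance stand, screwed down: dark base plate 70 x 210 x 10 mm, blade in its middle, a blue rest post with rubber top at either end. Origin under the middle of the base, on the bench; z up, y along the base plate (the way the rail slides), x along the edge. Rests at y = +75 and -75 mm, tops 36.5 mm above the bench, with low side lips 49 mm apart.
- edge (a point): Middle of the blade's edge, on its top face, 66 mm above the bench. The edge is 22 mm long (x) and ground flat 6 mm wide (y); axes as the stand's. The blade sits in a stiff rubber bush, so a level rail may lean 0.02 rad, and rocking dies out in 1.5 s. Friction with the rail is about 0.6.
- rail_mid (a point): Point half-way along the head rail, at the underside of its web, which rides on the edge. y along the rail towards the black end cap (motor side), z up out of the web, x across. At the start the edge is 38 to 48 mm from here towards the black cap, and the white-cap side is down on its rest (0.1 rad). The balance point lies on the rail's middle line within 16 mm of here, which way is not known.
- rail: Head rail, same origin and axes: aluminium channel, open side down, 320 mm long (330 over the caps), 34 wide; web 3 mm thick, flanges 22 mm down from its underside. Motor (y 55 to 155 mm) and battery (y -155 to -55) hang inside, weights unknown, 0.55 to 0.75 kg in all. Centre of mass below the web: it stays level, 7.5 mm clear of the rests, if the balance point is within 2.5 mm of the edge, else it tips.
- clip_eye (a point): Hanger clip, 25 g: steel saddle 46 x 20 mm whose two cheeks stand on the bench, and an orange upright lug with an eye, 12 mm thick (x), 18 mm wide (y), from 15 to 42 mm above the cheeks' feet. This point: middle of the lug, 28.5 mm above the feet; x across the cheeks, y along the channel that goes over the rail, z up.
- clip_seat (a point): Underside of the clip's saddle, in its middle, 12 mm above the feet of its cheeks; it comes to lie on the rail's top face (69 mm above the bench over the edge when level). Between the cheeks are 42 mm for the 34 mm rail. Axes as clip_eye's.
- bracket_1: Bystander: white L bracket 35 x 48 x 57 mm; origin under its middle.
- chain_drive_1: Bystander: round cream chain-drive housing 58 x 48 x 15 mm; origin under its middle.
- end_cap_1: Bystander: white flanged tube end cap 45 mm across, 26 mm high; origin under its middle.
- sprocket_1: Bystander: white chain wheel 39 mm across, 18 mm high; origin under its middle.
- tape_measure: Bystander: yellow and black tape measure 33 x 79 x 65 mm; origin under its middle.

How it is judged (in metres and radians):
On the way:
1. the rail, let go, balances level on the edge, clear of both rests (angle between rail_mid's own z axis and vertical below 0.05 rad and z of edge in the frame of rail_mid above -0.003 m and contact force between rail and stand above 2 N and contact force between rail and the fingers below 0.05 N and angular speed of rail below 0.15 rad/s and linear speed of rail below 0.02 m/s), for 0.3 s.
At the end, for the whole second after the job is handed in: Rail let go, at rest and level within 0.05 rad on the edge, clear of both rests; clip let go, astride it with the saddle down on its top within 2.5 mm, its middle within 5 mm of the edge's middle line and 6 mm of the rail's, upright within 0.09 rad, square to the rail within 0.3 rad (all of step 1 and y of clip_seat in the frame of edge between -0.005 and 0.005 m and z of clip_seat in the frame of rail_mid between 0.001 and 0.0055 m and x of clip_seat in the frame of rail_mid between -0.006 and 0.006 m and angle between clip_seat's own z axis and vertical below 0.09 rad and angle between the y axis of clip_seat and the y axis of rail_mid, either way round below 0.3 rad); the robot touches nothing.
It fails at once if the rail is pressed on the stand with more than 20 N (contact force between rail and stand above 20 N).
It fails at once if the rail is lifted off the edge by more than 8 mm (z of edge in the frame of rail_mid below -0.008 m).
It fails at once if a bystander (bracket, chain drive, end cap, chain wheel, tape measure) is moved by more than 30 mm (distance of any of bracket_1, chain_drive_1, end_cap_1, sprocket_1, tape_measure from where it was at the start of the episode above 0.03 m).
It also fails if it takes over 72 s, if anything falls off the work surface, if the arm or the gripper's body presses on something with over 40 N, if the wrist force passes 120 N, or if a joint passes its speed limit or range.

## Working session

There is one attempt and no reset: what is moved stays moved. The work goes in short steps, Python scripts to look and compute and a tool call to move; the robot and the scene stay as the last step left them, time stands still between calls to the robot, and variables do not carry over. Pictures are saved under pics/ and viewed, and the job is handed in when it is done.

Besides the shell and the picture viewer there is one more tool, called after "Emit:" as name(argument=value, ...), one argument or row to a line, values as JSON. play_rows: Moves the arm, as the interface text tells. Its arguments: {"type":"object","properties":{"deltas":{"type":"array","items":{"type":"array","items":{"type":"array","items":{"type":"number","minimum":-1,"maximum":1}}}},"force":{"type":"number"}},"required":["deltas"]}

```bash
mkdir -p pics; ls; python3 - <<'E'
from workcell import ctrl, vision
import cv2,pickle
print(ctrl.observe())
d={}
for n in ("scene","top","wrist"):
    s=vision.snapshot(n); d[n]=s
    cv2.imwrite(f"pics/{n}0.png",s["frame"][:,:,::-1])
    print(n,s["fovy"],s["cx"],s["cy"],s["origin"],s["rotation"])
pickle.dump(d,open("snap0.pkl","wb"))
E
```

```text
pics
{'time_s': 0.0, 'joint_positions': array([-1.11799526e+00,  2.13332560e-01, -3.50885424e-02,  1.32352118e+00,
        8.55757663e-06,  1.57079128e+00]), 'dq': array([-0.00107805, -0.00091921,  0.00124978, -0.00037852, -0.00105593,
       -0.00025035]), 'joint_torque': array([-3.72305542e-03, -6.86165214e+01,  4.87117195e+01,  1.75531808e-02,
       -1.75195173e-04,  2.54434315e-05]), 'tcp_pos': array([ 218.56665565, -449.24317488,  192.31630736]), 'tcp_rot': array([ 1.97023191,  0.45503659, -1.97073519]), 'force': array([-0.31881129,  0.40472919,  0.10501058]), 'moment': array([ 0.03384257, -0.00980915, -0.04187664]), 'width': 85.01258050759904}
scene 57.078893076534605 256.0016159171541 187.96712827570255 [229.23669718 608.4059251  768.89251936] [-0.69420654  2.65324545 -1.07474474]
top 57.07998994454297 251.41951256727722 192.62600419119076 [ 355.39083236   33.5578863  1267.13618699] [-2.10507457  2.14619541 -0.19699887]
wrist 64.6703298272808 248.93812083135182 188.63243097283112 [ 276.94133589 -421.82797715  373.45992143] [ 2.46983821 -1.54633632 -0.20293944]
```

View pics/scene0.png

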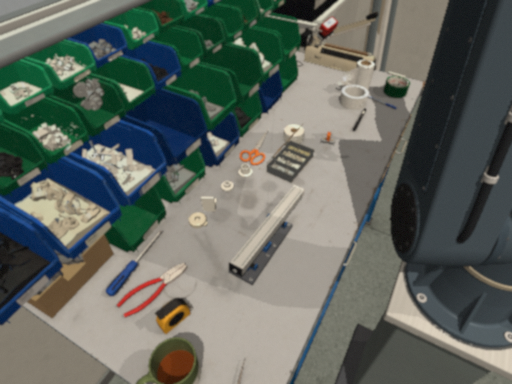

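View pics/top0.png

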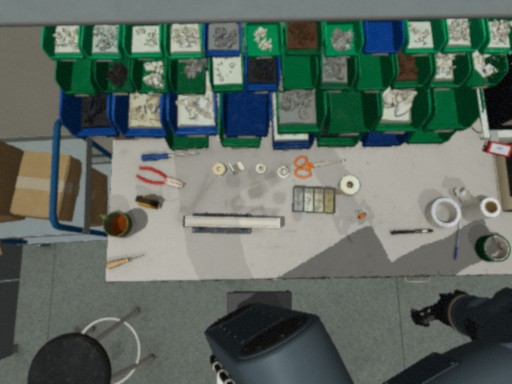

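View pics/wrist0.png

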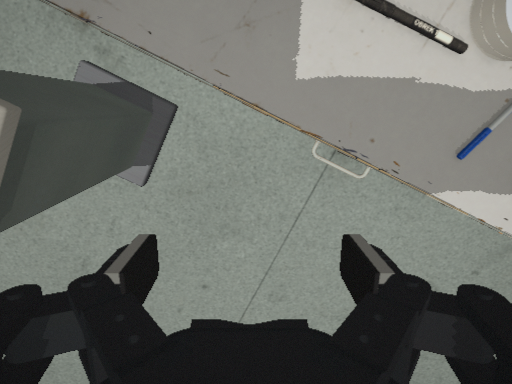

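```bash
cat > h.py <<'E'
import numpy as np,cv2,pickle
from scipy.spatial.transform import Rotation as R
def K(s):
    f=s["frame"].shape[0]/2/np.tan(np.radians(s["fovy"])/2); return f,s["cx"],s["cy"]
def ray(s,u,v):
    f,cx,cy=K(s); d=R.from_rotvec(s["rotation"]).apply([(u-cx)/f,(v-cy)/f,1]); return np.array(s["origin"]),d
def onz(s,u,v,z):
    o,d=ray(s,u,v); return o+d*(z-o[2])/d[2]
def proj(s,p):
    f,cx,cy=K(s); q=R.from_rotvec(s["rotation"]).inv().apply(np.array(p)-s["origin"]); return np.array([cx+f*q[...,0]/q[...,2],cy+f*q[...,1]/q[...,2]]).T
def tri(s1,p1,s2,p2):
    A=[];b=[]
    M=np.zeros((3,3));v=np.zeros(3)
    for s,p in((s1,p1),(s2,p2)):
        o,d=ray(s,*p); d/=np.linalg.norm(d);P=np.eye(3)-np.outer(d,d);M+=P;v+=P@o
    return np.linalg.solve(M,v)
def crop(s,box,k,name):
    x0,y0,x1,y1=box
    im=cv2.resize(s["frame"][y0:y1,x0:x1],None,fx=k,fy=k,interpolation=cv2.INTER_CUBIC)
    cv2.imwrite("pics/"+name,im[:,:,::-1])
E
python3 - <<'E'
from h import *
d=pickle.load(open("snap0.pkl","rb"))
crop(d["top"],(170,150,380,245),3.8,"t0c.png")
crop(d["scene"],(190,120,350,290),3.5,"s0c.png")
E
```

```text
(no output)
```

View pics/t0c.png

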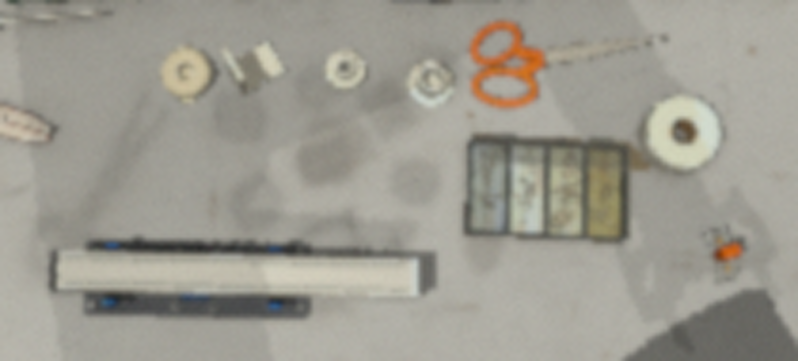

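View pics/s0c.png

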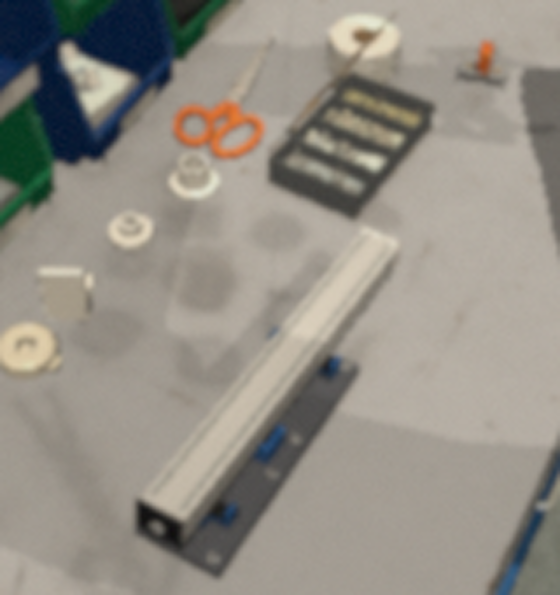

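```bash
python3 - <<'E'
from h import *
d=pickle.load(open("snap0.pkl","rb")); t=d["top"]; s=d["scene"]
np.set_printoptions(precision=1,suppress=True)
tc=lambda u,v:(170+u/3.8,150+v/3.8)
sc=lambda u,v:(190+u/3.5,120+v/3.5)
for n,p,z in (("baseLL",(83,316),10),("baseLR",(310,316),10),("baseUL",(88,241),10),("baseUR",(310,241),10),("railUL",(50,252),73),("railLL",(50,292),73),("railUR",(419,255),50),("railLR",(419,296),50)):
    print(n,onz(t,*tc(*p),z))
for n,a,b in (("railUR(far white right)",(419,255),(362,228)),("railLR",(419,296),(397,242)),("railUL",(52,252),(140,500)),("railLL",(52,292),(182,545)),("baseLR",(310,316),(357,372)),("baseLL",(83,316),(218,575))):
    print(n,tri(t,tc(*a),s,sc(*b)))
for im,n in((t,"t"),(s,"s")):
    f=im["frame"]; h=cv2.cvtColor(f,cv2.COLOR_RGB2HSV)
    m=cv2.inRange(h,(2,130,120),(16,255,255)); nn,l,st,c=cv2.connectedComponentsWithStats(m)
    for i in range(1,nn):
        if st[i,4]>8: print(n,st[i],c[i])
print(R.from_rotvec([1.97023191,  0.45503659, -1.97073519]).as_matrix())
E
```

```text
baseLL [446.8 243.9  10. ]
baseLR [442.7  32.   10. ]
baseUL [517.1 239.9  10. ]
baseUR [513.1  30.7  10. ]
railUL [499.8 263.5  73. ]
railLL [464.  262.9  73. ]
railUR [493.3 -68.3  50. ]
railLR [456. -67.  50.]
railUR(far white right) [493.1 -69.5  39.6]
railLR [457.8 -67.4  41.8]
railUL [498.3 260.3  78.3]
railLL [464.9 264.2  55.8]
baseLR [444.1  32.   -9.7]
baseLL [448.  245.4   1.8]
t [294 156  19  22 172] [303.  166.6]
t [140 167  27  11  55] [152.9 170.6]
t [137 175  14   8  33] [143.4 179.2]
t [153 182  11   2  15] [158.3 182.7]
t [359 214   6   4  20] [361.6 215.7]
s [321  23  16   7  23] [327.   26.5]
s [327 132   4   9  24] [328.2 135.6]
s [240 149  25  16 175] [251.9 156.1]
s [153 278   8   6  17] [156.4 280.2]
s [146 280   8   4  11] [149.2 281.4]
s [124 283  42  34 160] [144.8 301.8]
s [137 286  10   6  10] [141.5 288.1]
s [117 288  19  19  61] [126.4 296.7]
[[-0.   0.4 -0.9]
 [ 0.  -0.9 -0.4]
 [-1.  -0.  -0. ]]
```

```bash
python3 - <<'E'
from h import *
d=pickle.load(open("snap0.pkl","rb")); t=d["top"]; s=d["scene"]
np.set_printoptions(precision=3,suppress=True)
print(tri(t,(361.6,215.7),s,(328.2,135.6)), onz(t,361.6,215.7,42), onz(s,328.2,135.6,28))
for p in ((705,233),(713,278),(742,233),(745,275)): print(onz(t,170+p[0]/3.8,150+p[1]/3.8,10))
crop(t,(340,195,385,240),12,"clipt.png");crop(s,(305,115,350,160),12,"clips.png")
Rm=R.from_rotvec([1.97023191,  0.45503659, -1.97073519])
print(Rm.as_matrix(), Rm.inv().apply(np.array([470,-230,192])-np.array([218.6,-449.2,192.3])))
w=d["wrist"]; print(Rm.inv().apply(w["origin"]-np.array([218.6,-449.2,192.3])), (Rm.inv()*R.from_rotvec(w["rotation"])).as_matrix())
E
```

```text
[ 495.256 -358.211   24.6  ] [ 493.631 -352.646   42.   ] [ 493.701 -353.864   28.   ]
[ 513.442 -342.166   10.   ]
[ 470.84  -346.559   10.   ]
[ 512.765 -377.07    10.   ]
[ 473.073 -376.781   10.   ]
[[-0.     0.437 -0.899]
 [ 0.001 -0.899 -0.437]
 [-1.    -0.001 -0.   ]] [   0.403  -87.124 -321.963]
[-181.16     0.703  -64.438] [[-0.001 -0.258  0.966]
 [ 1.    -0.001  0.001]
 [ 0.001  0.966  0.258]]
```

View pics/clipt.png

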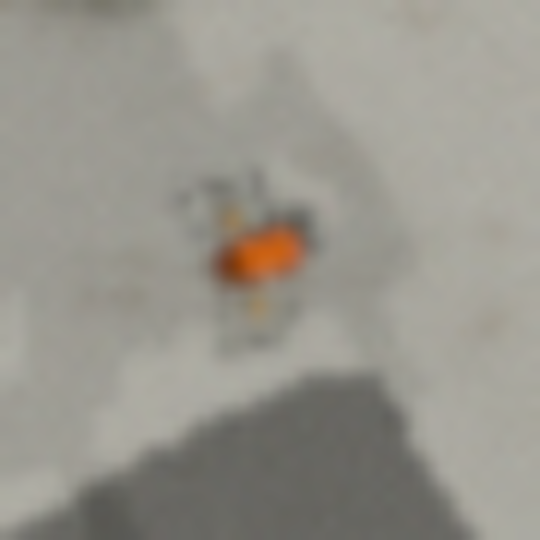

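View pics/clips.png

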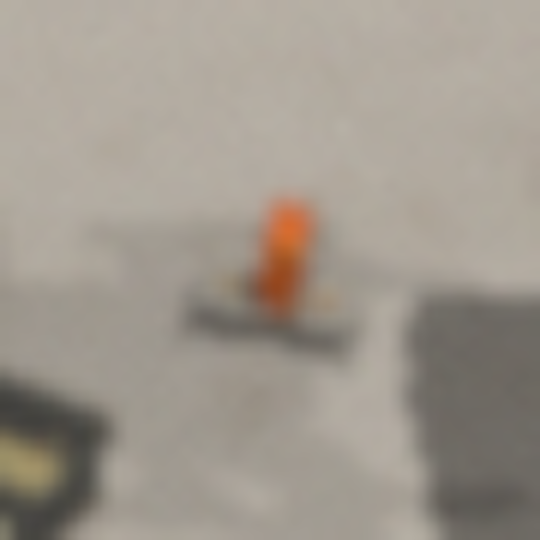

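```bash
python3 - <<'E'
from h import *
Rm=R.from_rotvec([1.97023191,  0.45503659, -1.97073519])
print(Rm.inv().apply(np.array([474,-120,192])-np.array([218.6,-449.2,192.3])))
E
```

```text
[   0.51438755 -184.28865552 -373.68344471]
```

Emit:
play_rows(
  deltas=[
    [[0, 0, -0.0184, -0.0374, 0, 0, 0], [0, 0, -0.0184, -0.0374, 0, 0, 0], [0, 0, -0.0184, -0.0374, 0, 0, 0], [0, 0, -0.0184, -0.0374, 0, 0, 0], [0, 0, -0.0184, -0.0374, 0, 0, 0], [0, 0, -0.0184, -0.0374, 0, 0, 0], [0, 0, -0.0184, -0.0374, 0, 0, 0], [0, 0, -0.0184, -0.0374, 0, 0, 0]],
  ],
)

```text
time_s: 0.95
tcp_pos: [424.1, -184.8, 192.8]
tcp_rot: [1.97, 0.454, -1.97]
force: [0.6, -0.3, -0.7]
width: 85.4
```

Emit:
play_rows(
  deltas=[
    [[0, 0, -0.0184, -0.0374, 0, 0, 0], [0, 0, -0.0184, -0.0374, 0, 0, 0], [0, 0, 0, 0, -1, 0, 0], [0, 0, 0, 0, -1, 0, 0], [0, 0, 0, 0, -1, 0, 0], [0, 0, 0, 0, -1, 0, 0], [0, 0, 0, 0, -1, 0, 0], [0, 0, 0, 0, -1, 0, 0]],
  ],
)

```text
time_s: 1.75
tcp_pos: [474.4, -120.5, 192.6]
tcp_rot: [1.577, 0.921, -1.577]
force: [-0.8, 1.0, 0.7]
width: 85.7
```

Emit:
play_rows(
  deltas=[
    [[0, 0, 0, 0, -1, 0, 0], [0, 0, 0, 0, -1, 0, 0], [0, 0, 0, 0, -1, 0, 0], [0, 0, 0, 0, -1, 0, 0], [0, 0, 0, 0, -1, 0, 0], [0, 0, 0, 0, 0, 0, 0]],
  ],
)

```text
time_s: 2.35
tcp_pos: [474.4, -120.5, 192.6]
tcp_rot: [1.221, 1.202, -1.221]
force: [0.2, -0.2, 0.3]
width: 85.7
```

```bash
cat >> h.py <<'E'
def take(tag,names=("wrist",)):
    from workcell import ctrl, vision
    d={}
    for n in names:
        d[n]=vision.snapshot(n); cv2.imwrite(f"pics/{n}{tag}.png",d[n]["frame"][:,:,::-1])
    d["st"]=ctrl.observe(); pickle.dump(d,open(f"snap{tag}.pkl","wb"))
    o=d["st"]; np.set_printoptions(precision=3,suppress=True)
    print(o["time_s"],o["tcp_pos"],o["force"],o["width"]);print(R.from_rotvec(o["tcp_rot"]).as_matrix())
    return d
E
python3 -c "
from h import *
take('1')"
```

```text
2.4 [ 474.395 -120.484  192.645] [ 0.383 -0.023 -0.255] 85.32345544992076
[[-0.    1.   -0.02]
 [ 0.   -0.02 -1.  ]
 [-1.   -0.   -0.  ]]
```

View pics/wrist1.png

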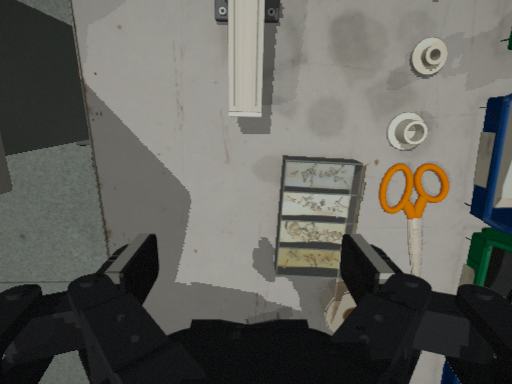

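```bash
python3 - <<'E'
from h import *
d=pickle.load(open("snap1.pkl","rb")); w=d["wrist"]
crop(w,(200,0,300,130),5,"w1c.png")
for p in ((228.5,113),(262,114)): print(onz(w,*p,50))
for p in ((229.5,0),(265,0)): print(onz(w,*p,60))
E
```

```text
[454.03974481 -61.35029621  50.        ]
[488.72586386 -62.94713549  50.        ]
[459.08144519  39.41813984  60.        ]
[491.66759321  38.86161185  60.        ]
```

View pics/w1c.png

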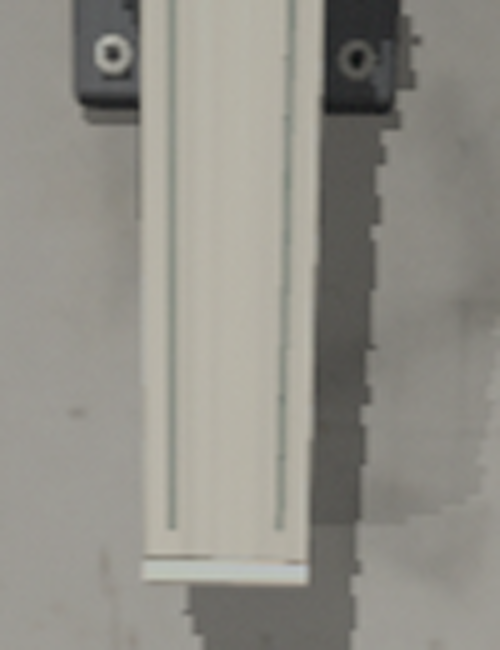

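Emit:
play_rows(
  deltas=[
    [[0.86, 0.035, -0.001, 0, 0, 0, 0], [0.86, 0.045, -0.001, 0, 0, 0, 0], [0.86, 0.045, 0, 0, 0, 0, 0], [0.86, 0.033, 0, 0, 0, 0, 0], [0.86, 0, 0, 0, 0, 0, 0], [0.86, 0, 0, 0, 0, 0, 0]],
  ],
  force=20,
)

```text
time_s: 3.0
tcp_pos: [472.6, -120.5, 35.6]
tcp_rot: [1.224, 1.2, -1.224]
force: [1.2, 0.2, 0.7]
width: 12.1
```

```bash
python3 -c "
from h import *
d=take('2',('wrist','scene'))
crop(d['scene'],(190,120,350,290),3.5,'s2c.png')
w=pickle.load(open('snap1.pkl','rb'))['wrist']
for p in ((215,21),(279,22)): print(onz(w,*p,10))
"
```

```text
3.1 [ 473.963 -120.859   36.815] [0.189 0.465 0.272] 11.92437471565822
[[ 0.003  1.    -0.019]
 [-0.001 -0.019 -1.   ]
 [-1.     0.003  0.001]]
[440.132  34.791  10.   ]
[509.349  32.633  10.   ]
```

View pics/wrist2.png

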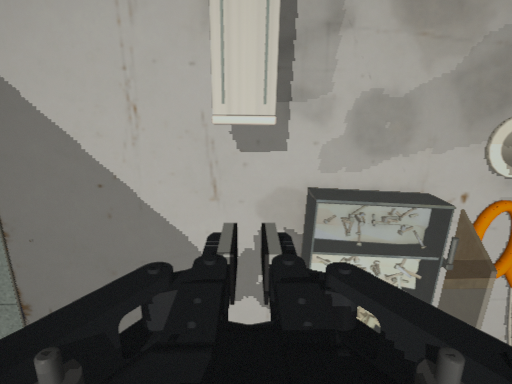

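View pics/s2c.png

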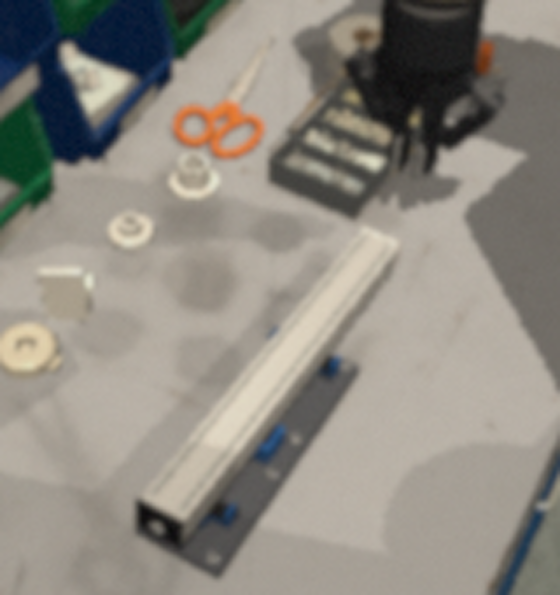

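Emit:
play_rows(
  deltas=[
    [[0.86, 0.003, -0.0015, -0.018, 0, 0, 0], [0.86, 0, 0, -0.014, 0, 0, 0], [0.86, 0, 0, -0.004, 0, 0, 0], [0.86, 0, 0, -0.003, 0, 0, 0], [0.86, 0, 0, -0.003, 0, 0, 0]],
  ],
)

```text
time_s: 3.6
tcp_pos: [472.2, -78.5, 32.2]
tcp_rot: [1.223, 1.2, -1.222]
force: [0.7, -0.3, -0.6]
width: 11.9
```

Emit:
play_rows(
  deltas=[
    [[0.86, 0, 0, -0.003, 0, 0, 0], [0.86, 0, 0, -0.003, 0, 0, 0], [0.86, 0, 0, -0.003, 0, 0, 0]],
  ],
)

```text
time_s: 3.9
tcp_pos: [471.9, -69.4, 31.8]
tcp_rot: [1.223, 1.201, -1.223]
force: [-0.5, 0.6, -0.1]
width: 11.9
```

```bash
python3 -c "
from h import *
d=take('3',('wrist','scene'))
crop(d['scene'],(190,120,350,290),3.5,'s3c.png')
"
```

```text
4.0 [471.932 -69.229  31.796] [-0.276  0.411 -0.809] 11.973923541674894
[[-0.     1.    -0.018]
 [ 0.    -0.018 -1.   ]
 [-1.    -0.    -0.   ]]
```

View pics/wrist3.png

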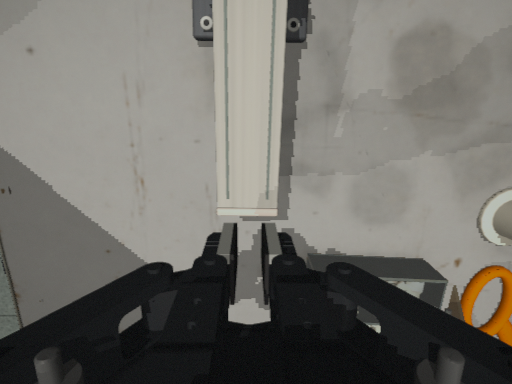

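View pics/s3c.png

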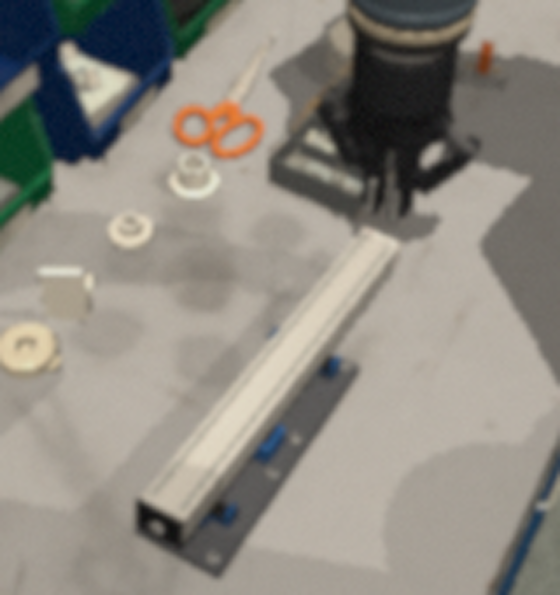

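Emit:
play_rows(
  deltas=[
    [[0.86, 0, 0, -0.002, 0, 0, 0], [0.86, 0, 0, -0.002, 0, 0, 0]],
  ],
)

```text
time_s: 4.2
tcp_pos: [472.0, -65.4, 31.8]
tcp_rot: [1.223, 1.201, -1.223]
force: [0.9, 0.3, -0.5]
width: 12.0
```

Emit:
play_rows(
  deltas=[
    [[0.86, 0, 0, -0.002, 0, 0, 0], [0.86, 0, 0, -0.002, 0, 0, 0]],
  ],
)

```text
time_s: 4.4
tcp_pos: [472.1, -61.3, 31.8]
tcp_rot: [1.222, 1.201, -1.223]
force: [-0.4, -0.2, 0.5]
width: 12.0
```

Emit:
play_rows(
  deltas=[
    [[0.86, 0, 0, -0.002, 0, 0, 0], [0.86, 0, 0, -0.002, 0, 0, 0]],
  ],
)

```text
time_s: 4.6
tcp_pos: [472.2, -57.3, 31.8]
tcp_rot: [1.222, 1.201, -1.222]
force: [0.4, -0.4, 0.0]
width: 11.7
```

```bash
python3 -c "
from h import *
d=take('4',('wrist',))
"
```

```text
4.65 [472.214 -57.087  31.811] [0.7   0.475 0.389] 11.771950238097679
[[ 0.     1.    -0.018]
 [ 0.    -0.018 -1.   ]
 [-1.     0.    -0.   ]]
```

View pics/wrist4.png

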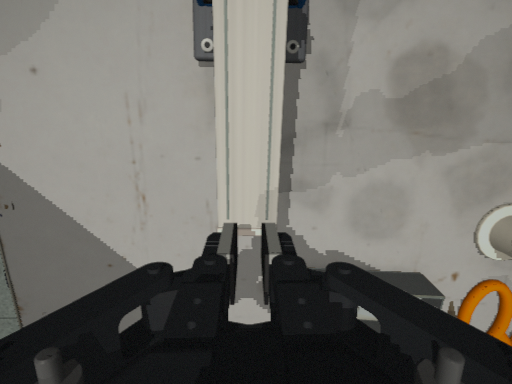

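```bash
python3 -c "
from h import *
w=pickle.load(open('snap4.pkl','rb'))['wrist']
crop(w,(190,190,310,300),5,'w4c.png')
for z in (45,50): print(onz(w,245,231,z))
for p in ((207,45),(293,47)): print(onz(w,*p,10))
w=pickle.load(open('snap3.pkl','rb'))['wrist']
for z in (45,50): print(onz(w,245,215,z))
for p in ((206,22),(294,24)): print(onz(w,*p,10))
"
```

```text
[469.52901021 -64.01226572  45.        ]
[469.63712257 -61.90002806  50.        ]
[448.14060955  44.53478045  10.        ]
[501.01098812  42.41339129  10.        ]
[469.5204745  -66.01589487  45.        ]
[469.62292061 -64.20411949  50.        ]
[448.0323802  45.1929446  10.       ]
[501.16920638  43.09030459  10.        ]
```

View pics/w4c.png

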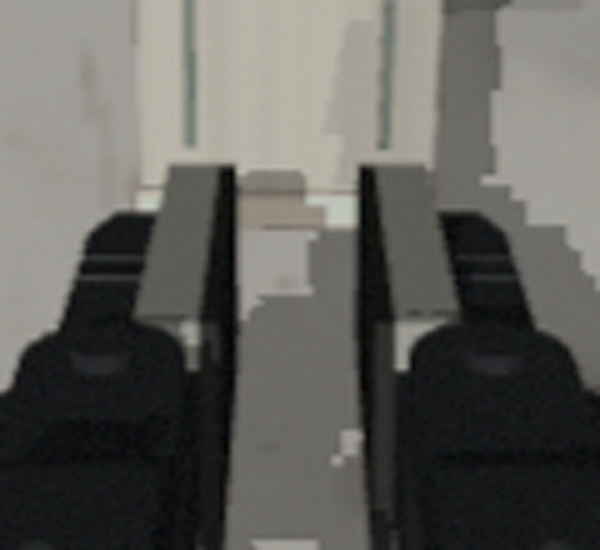

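```bash
python3 -c "
from h import *
w=pickle.load(open('snap4.pkl','rb'))['wrist']
print(w['origin'])
for z in (32,36,45,50): print(z,onz(w,230,223,z),onz(w,240,235.5,z))
for p in ((220,253),(228,253)): print(onz(w,*p,60))
"
```

```text
[473.1592805    6.91388356 212.89339276]
32 [459.82142198 -63.84875056  32.        ] [465.95983677 -72.55837963  32.        ]
36 [460.11635499 -62.28401383  36.        ] [466.11903427 -70.80105147  36.        ]
45 [460.77995428 -58.76335618  45.        ] [466.47722863 -66.84706312  45.        ]
50 [461.14862055 -56.80743526  50.        ] [466.6762255  -64.65040292  50.        ]
[455.73736309 -70.49666582  60.        ]
[460.16176687 -70.58033971  60.        ]
```

Emit:
play_rows(
  deltas=[
    [[0.86, 0, 0, -0.002, 0, 0, 0], [0.86, 0, 0, -0.002, 0, 0, 0]],
  ],
)

```text
time_s: 4.85
tcp_pos: [472.3, -53.3, 31.8]
tcp_rot: [1.223, 1.201, -1.222]
force: [-0.2, 0.2, -0.3]
width: 11.8
```

Emit:
play_rows(
  deltas=[
    [[0.86, 0, 0, -0.002, 0, 0, 0], [0.86, 0, 0, -0.002, 0, 0, 0]],
  ],
)

```text
time_s: 5.05
tcp_pos: [472.3, -49.3, 31.8]
tcp_rot: [1.222, 1.201, -1.222]
force: [-0.3, -0.2, -0.7]
width: 12.1
```

```bash
python3 -c "
from h import *
d=take('5',('wrist',))
"
```

```text
5.1 [472.338 -49.074  31.804] [-0.647 -0.783  0.137] 12.062865041460615
[[-0.     1.    -0.018]
 [ 0.    -0.018 -1.   ]
 [-1.    -0.    -0.   ]]
```

View pics/wrist5.png

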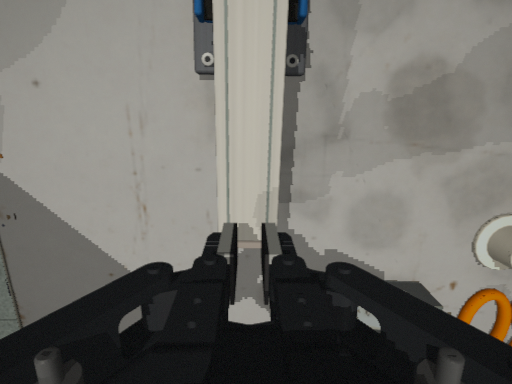

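```bash
python3 -c "
from h import *
d=take('6',('scene',))
crop(d['scene'],(230,130,350,250),5,'s6c.png')
w=pickle.load(open('snap5.pkl','rb'))['wrist']
crop(w,(190,190,310,300),5,'w5c.png')
"
```

```text
5.15 [472.363 -49.264  31.824] [ 0.086 -0.415 -0.295] 12.244358848207172
[[ 0.     1.    -0.018]
 [ 0.    -0.018 -1.   ]
 [-1.     0.    -0.   ]]
```

View pics/s6c.png

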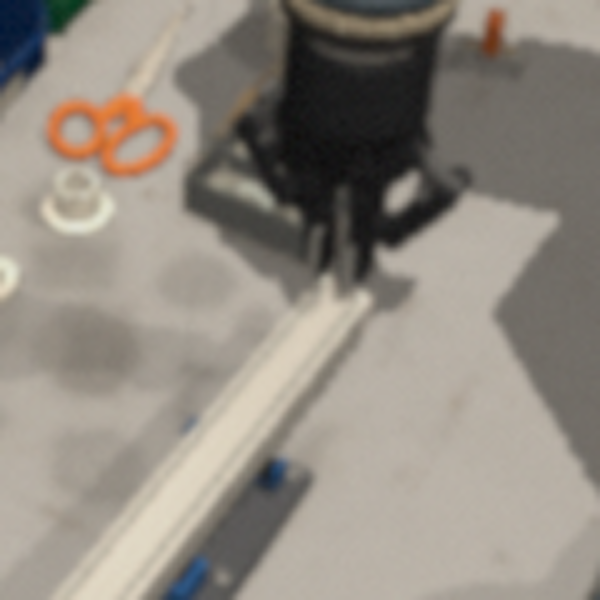

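View pics/w5c.png

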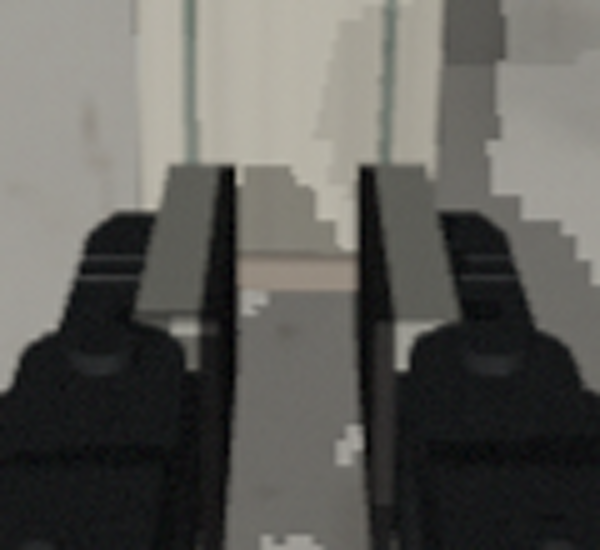

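```bash
python3 -c "
from h import *
s=pickle.load(open('snap6.pkl','rb'))['scene'];w=pickle.load(open('snap5.pkl','rb'))['wrist']
o,d=ray(s,299,187)
for y in (-38,-49,-60): print(o+d*(y-o[1])/d[1])
# left/right pads tips: wrist left finger px (232,223)->x low ; scene
print(tri(s,(301,187.5),w,(230,223)), tri(s,(293.5,185.5),w,(270,223)))
"
```

```text
[462.5268912  -38.          74.81007001]
[466.49683026 -49.          62.99875046]
[470.46676933 -60.          51.18743091]
[460.77233699 -43.38147448  67.94700211] [482.24538467 -43.54412097  65.89055765]
```

```bash
python3 -c "
from h import *
from workcell import ctrl
w=pickle.load(open('snap5.pkl','rb'))['wrist']
w3=pickle.load(open('snap3.pkl','rb'))['wrist']
print(w['origin'],onz(w,250,248,48),onz(w3,246,216,48))
d=take('7',('top','scene'))
crop(d['top'],(170,170,300,245),6,'t7c.png')
crop(d['scene'],(190,120,350,290),3.5,'s7c.png')
print(d['st']['joint_positions'])
"
```

```text
[473.30397994  14.90488028 212.8918416 ] [472.46449302 -65.66053389  48.        ] [470.14471244 -65.55073344  48.        ]
5.25 [472.36  -49.422  31.815] [0.081 0.183 0.184] 11.659278361724454
[[ 0.     1.    -0.018]
 [-0.    -0.018 -1.   ]
 [-1.     0.     0.   ]]
[-0.104  0.257 -0.401  0.913 -0.     1.484]
```

View pics/t7c.png

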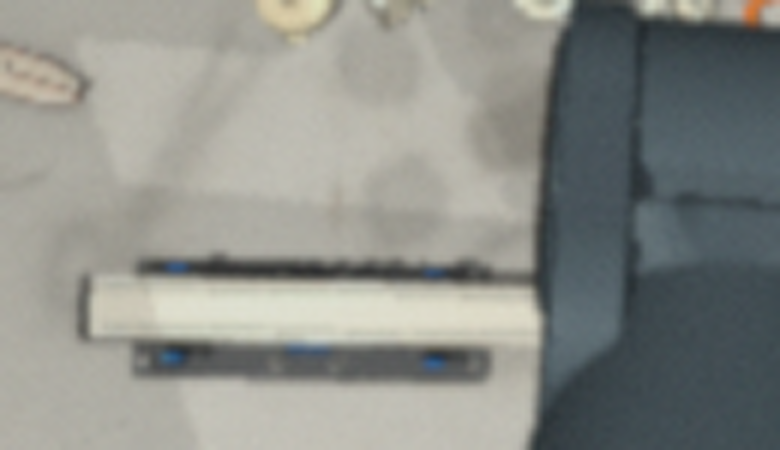

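View pics/s7c.png

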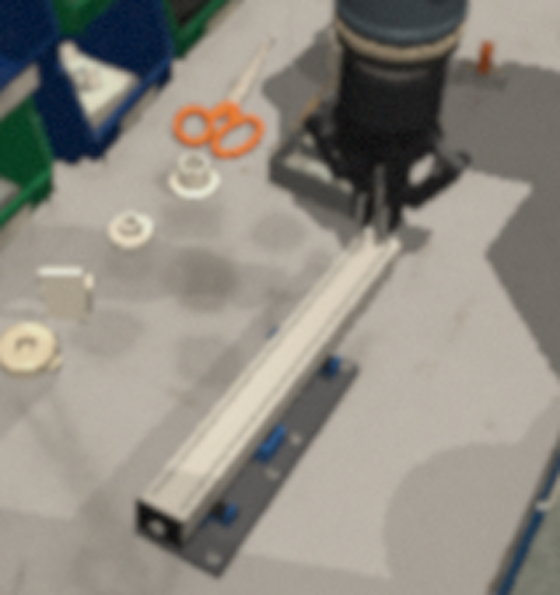

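Emit:
play_rows(
  deltas=[
    [[0.86, 0, 0, 0.018, 0, 0, 0], [0.86, 0, 0, 0.022, 0, 0, 0], [0.86, 0.01, 0, 0, 0, 0, 0], [0.86, 0.01, 0, 0, 0, 0, 0], [0.86, 0, 0, 0, 0, 0, 0]],
  ],
)

```text
time_s: 5.75
tcp_pos: [470.4, -88.8, 10.2]
tcp_rot: [1.222, 1.203, -1.224]
force: [-0.5, -1.1, 0.4]
width: 11.9
```

```bash
python3 -c "
from h import *
d=take('8',('wrist','scene'))
crop(d['scene'],(230,100,350,220),5,'s8c.png')
"
```

```text
5.85 [471.235 -88.889  11.455] [-0.23  -0.103 -0.539] 12.091637312813965
[[-0.001  1.    -0.017]
 [ 0.    -0.017 -1.   ]
 [-1.    -0.001 -0.   ]]
```

View pics/wrist8.png

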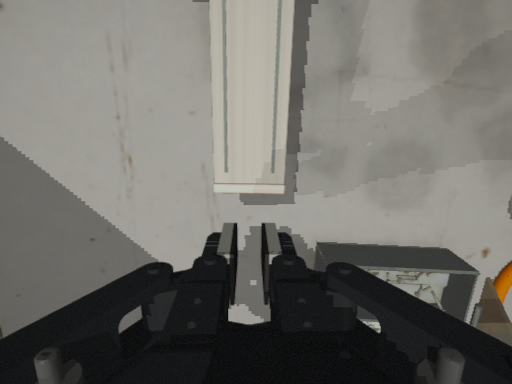

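View pics/s8c.png

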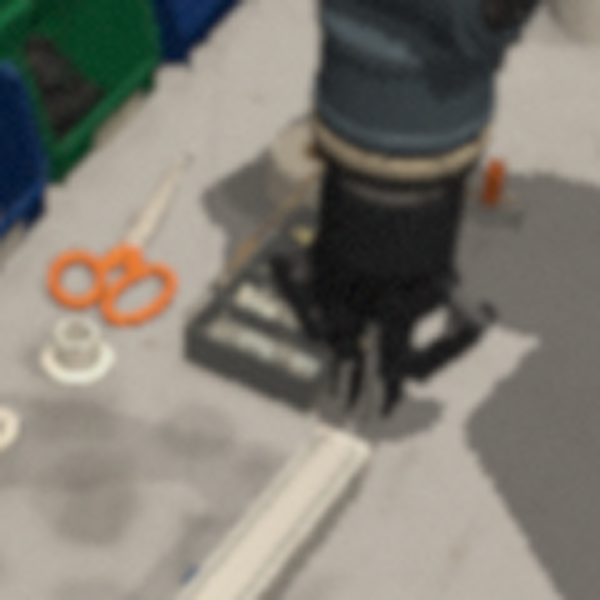

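```bash
python3 -c "
from h import *
D=pickle.load(open('snap8.pkl','rb'));s=D['scene'];w=D['wrist']
for p in ((301,182),(307.6,183)):
  o,d=ray(s,*p)
  for y in (-76,-82,-89,-100): print(o+d*(y-o[1])/d[1])
o=w['origin'];print(o)
# tray corner
for p in ((317,243),(470,268)):
  for z in (20,30): print(p,onz(w,*p,z))
for z in (40,45,49,52,55): print(z,onz(w,284,192,z)[0]-onz(w,214,192,z)[0],onz(w,250,192,z))
"
```

```text
[472.01353634 -76.          56.56215516]
[474.14189465 -82.          50.31734923]
[476.62497934 -89.          43.0317423 ]
[ 480.52696956 -100.           31.58293141]
[452.15257824 -76.          62.20031958]
[454.10682095 -82.          56.00494189]
[456.38677077 -89.          48.77700125]
[ 459.96954906 -100.           37.41880882]
[471.80275374 -24.74910904 191.36173452]
(317, 243) [ 511.69723437 -105.71946989   20.        ]
(317, 243) [ 509.36914865 -100.9943566    30.        ]
(470, 268) [ 608.30465165 -124.47898326   20.        ]
(470, 268) [ 600.33893525 -118.65913821   30.        ]
40 36.25580608734475 [471.23462359 -66.91734679  40.        ]
45 35.058151799016 [471.25339089 -65.52438449  45.        ]
49 34.10002836835298 [471.26840473 -64.41001466  49.        ]
52 33.3814357953558 [471.27966511 -63.57423728  52.        ]
55 32.66284322235856 [471.29092549 -62.73845991  55.        ]
```

Emit:
play_rows(
  deltas=[
    [[0.86, 0.005, 0, 0, 0, 0, 0], [0.86, 0.005, 0, 0, 0, 0, 0]],
  ],
)

```text
time_s: 6.05
tcp_pos: [472.0, -89.2, 1.7]
tcp_rot: [1.222, 1.2, -1.222]
force: [-0.0, 0.3, 0.2]
width: 12.1
```

Emit:
play_rows(
  deltas=[
    [[0.86, 0.003, 0, 0, 0, 0, 0], [0.86, 0.003, 0, 0, 0, 0, 0], [0.86, 0, 0, 0, 0, 0, 0]],
  ],
)

```text
time_s: 6.35
tcp_pos: [471.3, -89.4, -4.6]
tcp_rot: [1.222, 1.201, -1.223]
force: [-0.2, 0.3, 0.7]
width: 12.2
```

```bash
python3 -c "
from h import *
d=take('9',('wrist','scene'))
crop(d['scene'],(230,100,350,220),5,'s9c.png')
"
```

```text
6.45 [471.603 -89.48   -4.192] [-0.139 -0.259  0.765] 11.92605443521878
[[-0.     1.    -0.018]
 [ 0.    -0.018 -1.   ]
 [-1.    -0.    -0.   ]]
```

View pics/s9c.png

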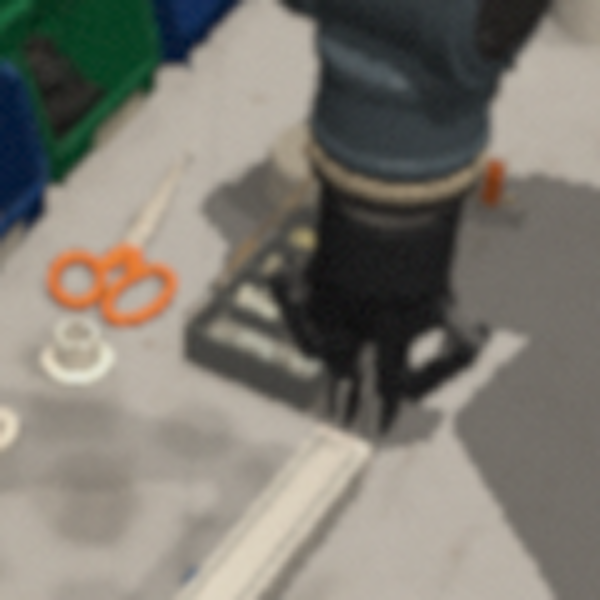

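View pics/wrist9.png

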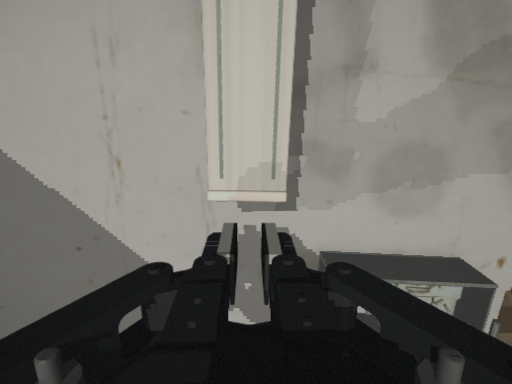

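Emit:
play_rows(
  deltas=[
    [[0.86, 0.004, 0, -0.003, 0, 0, 0], [0.86, 0, 0, -0.003, 0, 0, 0], [0.86, 0, 0, -0.003, 0, 0, 0]],
  ],
)

```text
time_s: 6.75
tcp_pos: [471.7, -80.1, -8.3]
tcp_rot: [1.222, 1.201, -1.223]
force: [0.3, 0.1, -1.2]
width: 12.0
```

Emit:
play_rows(
  deltas=[
    [[0.86, 0, 0, -0.003, 0, 0, 0], [0.86, 0, 0, -0.003, 0, 0, 0]],
  ],
)

```text
time_s: 6.95
tcp_pos: [471.9, -74.4, -8.1]
tcp_rot: [1.222, 1.2, -1.223]
force: [0.0, -6.5, -0.5]
width: 12.1
```

Emit:
play_rows(
  deltas=[
    [[0.86, 0, 0, -0.003, 0, 0, 0], [0.86, 0, 0, -0.003, 0, 0, 0]],
  ],
)

```text
time_s: 7.15
tcp_pos: [472.3, -68.9, -8.0]
tcp_rot: [1.222, 1.199, -1.223]
force: [0.3, -6.7, 1.5]
width: 11.7
```

```bash
python3 -c "
from h import *
d=take('10',('wrist',))
"
```

```text
7.2 [472.277 -68.457  -7.954] [ 0.502 -2.298  1.399] 11.808104549437852
[[ 0.001  1.    -0.018]
 [-0.001 -0.018 -1.   ]
 [-1.     0.001  0.001]]
```

View pics/wrist10.png

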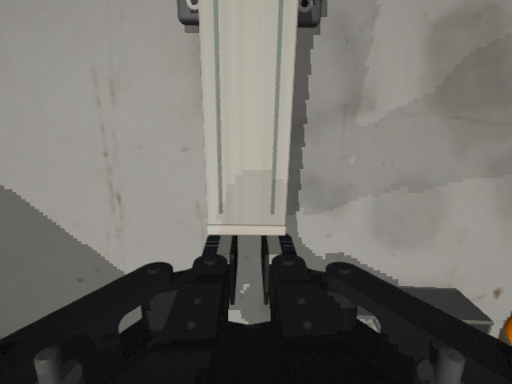

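Emit:
play_rows(
  deltas=[
    [[0.86, -0.0003, 0, -0.003, 0, 0, 0], [0.86, -0.0003, 0, -0.003, 0, 0, 0], [0.86, -0.0003, 0, -0.003, 0, 0, 0], [0.86, -0.0003, 0, -0.003, 0, 0, 0]],
  ],
)

```text
time_s: 7.6
tcp_pos: [472.4, -57.0, -6.8]
tcp_rot: [1.222, 1.199, -1.223]
force: [-1.0, -6.5, 2.2]
width: 12.2
```

```bash
python3 -c "
from h import *
d=take('11',('wrist','scene'))
crop(d['scene'],(190,120,350,290),3.5,'s11c.png')
"
```

```text
7.7 [472.454 -56.422  -6.772] [-0.31  -2.571  2.632] 11.713453446035658
[[ 0.     1.    -0.018]
 [-0.    -0.018 -1.   ]
 [-1.     0.     0.   ]]
```

View pics/wrist11.png

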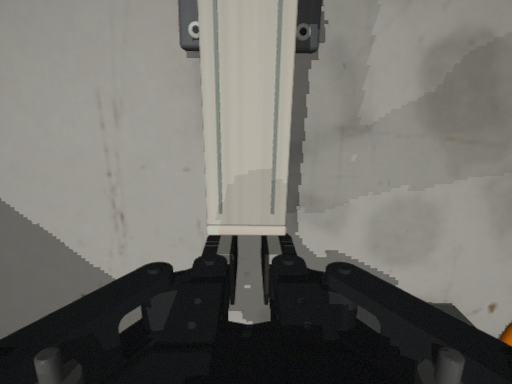

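View pics/s11c.png

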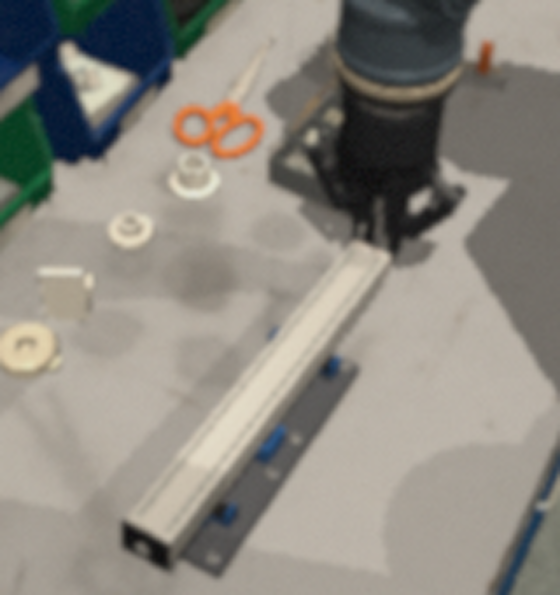

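Emit:
play_rows(
  deltas=[
    [[0.86, -0.0003, 0, -0.003, 0, 0, 0], [0.86, 0, 0, 0, 0, 0, 0], [0.86, 0, 0, 0.006, 0, 0, 0], [0.86, 0, 0, 0, 0, 0, 0], [0.86, 0, 0, 0, 0, 0, 0], [0.86, 0, 0, 0, 0, 0, 0], [0.86, 0, 0, 0, 0, 0, 0], [0.86, 0, 0, 0, 0, 0, 0]],
  ],
)

```text
time_s: 8.5
tcp_pos: [472.1, -59.4, -6.7]
tcp_rot: [1.222, 1.201, -1.222]
force: [-0.1, 0.4, 0.5]
width: 11.9
```

```bash
cat > lev.py <<'E'
from h import *
import sys
d=take(sys.argv[1],('wrist',)); w=d['wrist']; f=w['frame']
crop(w,(170,130,330,260),4,'c'+sys.argv[1]+'.png')
E
python3 lev.py 12
```

```text
8.55 [472.143 -59.403  -6.712] [-0.035 -0.093  1.113] 11.976501508757586
[[-0.     1.    -0.018]
 [ 0.    -0.018 -1.   ]
 [-1.    -0.    -0.   ]]
```

View pics/c12.png

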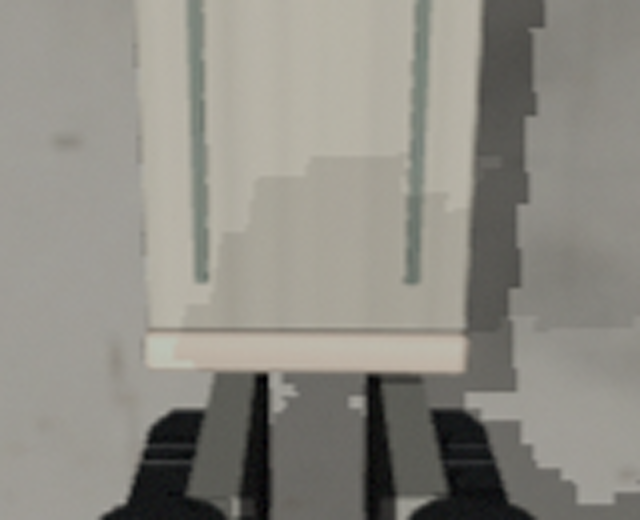

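Emit:
play_rows(
  deltas=[
    [[0.86, -0.0003, 0, -0.006, 0, 0, 0], [0.86, 0, 0, -0.003, 0, 0, 0], [0.86, 0, 0, 0, 0, 0, 0], [0.86, 0, 0, 0.006, 0, 0, 0], [0.86, 0, 0, 0, 0, 0, 0], [0.86, 0, 0, 0, 0, 0, 0], [0.86, 0, 0, 0, 0, 0, 0], [0.86, 0, 0, 0, 0, 0, 0]],
  ],
)

```text
time_s: 9.35
tcp_pos: [472.2, -56.4, -6.4]
tcp_rot: [1.223, 1.201, -1.222]
force: [-0.5, 0.2, -0.4]
width: 12.3
```

```bash
python3 lev.py 13
```

```text
9.4 [472.188 -56.41   -6.394] [ 0.296  0.378 -0.009] 11.695877644294784
[[-0.     1.    -0.018]
 [ 0.    -0.018 -1.   ]
 [-1.    -0.    -0.   ]]
```

View pics/c13.png

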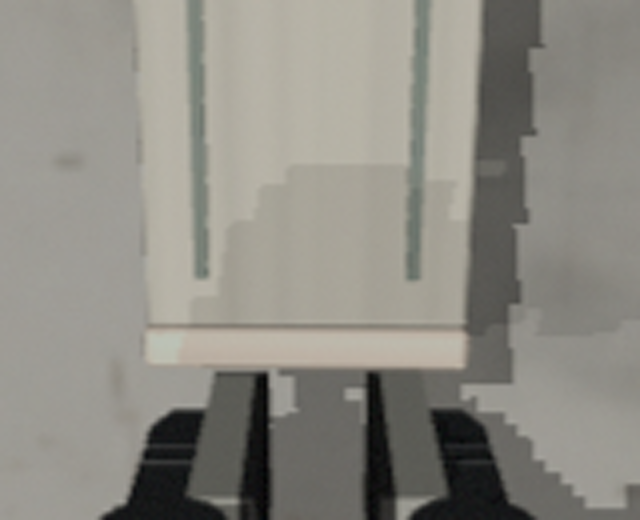

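Emit:
play_rows(
  deltas=[
    [[0.86, -0.0003, 0, -0.006, 0, 0, 0], [0.86, 0, 0, -0.003, 0, 0, 0], [0.86, 0, 0, 0, 0, 0, 0], [0.86, 0, 0, 0.006, 0, 0, 0], [0.86, 0, 0, 0, 0, 0, 0], [0.86, 0, 0, 0, 0, 0, 0], [0.86, 0, 0, 0, 0, 0, 0], [0.86, 0, 0, 0, 0, 0, 0]],
  ],
)

```text
time_s: 10.2
tcp_pos: [472.2, -53.4, -6.1]
tcp_rot: [1.223, 1.201, -1.223]
force: [0.2, 0.3, -0.4]
width: 12.2
```

```bash
python3 lev.py 14
```

```text
10.25 [472.198 -53.432  -6.125] [ 0.224 -0.635 -0.262] 12.224912732292255
[[-0.     1.    -0.018]
 [ 0.    -0.018 -1.   ]
 [-1.    -0.    -0.   ]]
```

View pics/c14.png

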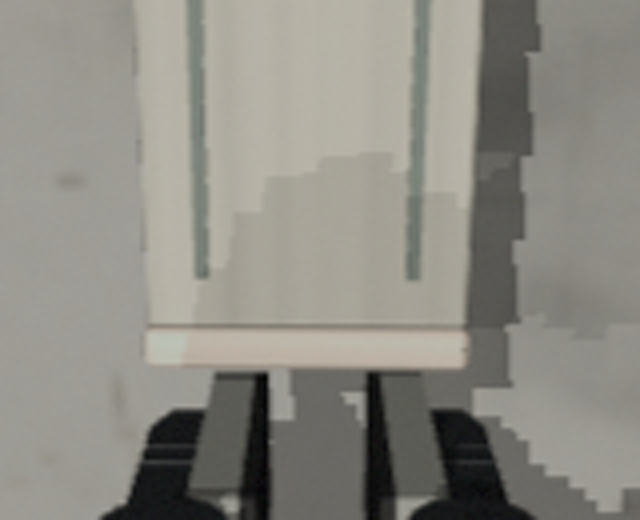

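Still down (cap edge unchanged in the picture). Next step.

Emit:
play_rows(
  deltas=[
    [[0.86, -0.0003, 0, -0.006, 0, 0, 0], [0.86, 0, 0, -0.003, 0, 0, 0], [0.86, 0, 0, 0, 0, 0, 0], [0.86, 0, 0, 0.006, 0, 0, 0], [0.86, 0, 0, 0, 0, 0, 0], [0.86, 0, 0, 0, 0, 0, 0], [0.86, 0, 0, 0, 0, 0, 0], [0.86, 0, 0, 0, 0, 0, 0]],
  ],
)

```text
time_s: 11.05
tcp_pos: [472.3, -50.5, -5.8]
tcp_rot: [1.223, 1.201, -1.222]
force: [-0.3, 0.1, 0.5]
width: 11.9
```

```bash
python3 lev.py 15
```

```text
11.1 [472.295 -50.43   -5.799] [ 0.689 -0.145 -0.504] 12.337799795874906
[[-0.     1.    -0.018]
 [ 0.    -0.018 -1.   ]
 [-1.    -0.    -0.   ]]
```

View pics/c15.png

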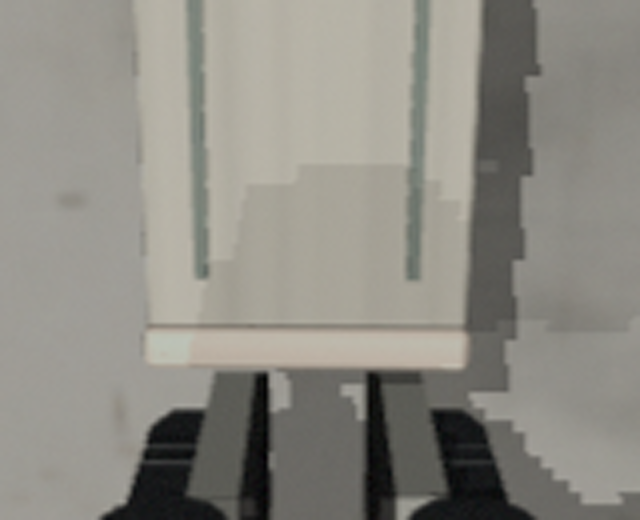

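Still down; go on.

Emit:
play_rows(
  deltas=[
    [[0.86, -0.0003, 0, -0.006, 0, 0, 0], [0.86, 0, 0, -0.003, 0, 0, 0], [0.86, 0, 0, 0, 0, 0, 0], [0.86, 0, 0, 0.006, 0, 0, 0], [0.86, 0, 0, 0, 0, 0, 0], [0.86, 0, 0, 0, 0, 0, 0], [0.86, 0, 0, 0, 0, 0, 0], [0.86, 0, 0, 0, 0, 0, 0]],
  ],
)

```text
time_s: 11.9
tcp_pos: [472.3, -47.4, -5.5]
tcp_rot: [1.223, 1.201, -1.222]
force: [0.1, -0.6, 0.5]
width: 11.8
```

```bash
python3 lev.py 16
```

```text
11.95 [472.323 -47.433  -5.516] [ 0.338  0.817 -0.123] 12.00097575285557
[[-0.     1.    -0.018]
 [ 0.    -0.018 -1.   ]
 [-1.    -0.    -0.   ]]
```

View pics/c16.png

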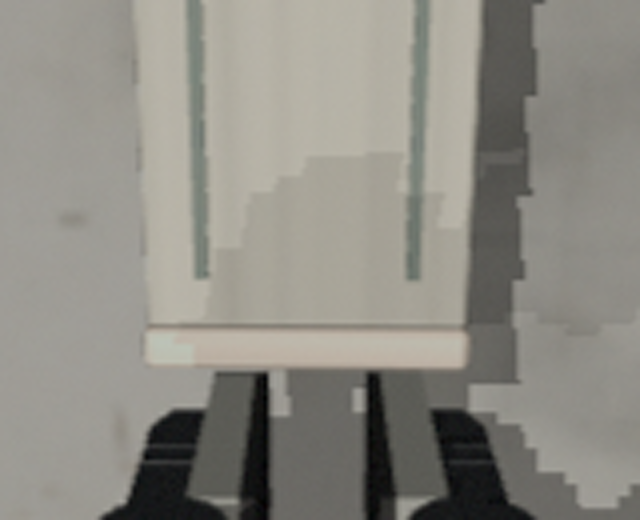

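Emit:
play_rows(
  deltas=[
    [[0.86, -0.0003, 0, -0.006, 0, 0, 0], [0.86, 0, 0, -0.003, 0, 0, 0], [0.86, 0, 0, 0, 0, 0, 0], [0.86, 0, 0, 0.006, 0, 0, 0], [0.86, 0, 0, 0, 0, 0, 0], [0.86, 0, 0, 0, 0, 0, 0], [0.86, 0, 0, 0, 0, 0, 0], [0.86, 0, 0, 0, 0, 0, 0]],
  ],
)

```text
time_s: 12.75
tcp_pos: [472.4, -44.4, -5.2]
tcp_rot: [1.223, 1.201, -1.222]
force: [1.1, 0.0, -0.4]
width: 12.1
```

```bash
python3 lev.py 17
```

```text
12.8 [472.401 -44.43   -5.205] [ 1.449 -0.658 -0.444] 12.247491127292868
[[-0.     1.    -0.018]
 [ 0.    -0.018 -1.   ]
 [-1.    -0.    -0.   ]]
```

View pics/c17.png

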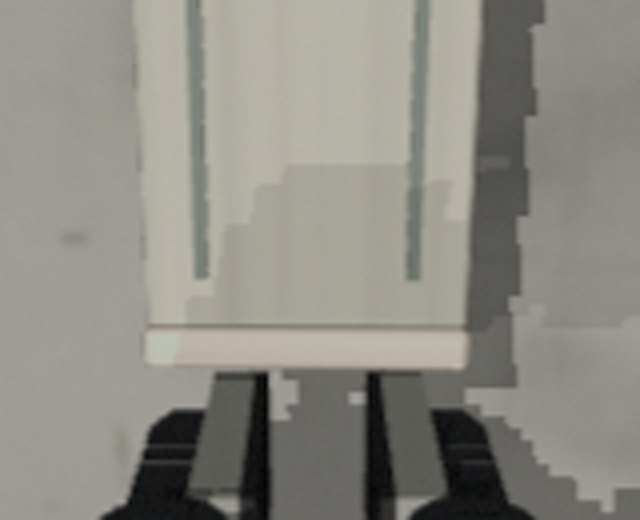

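Emit:
play_rows(
  deltas=[
    [[0.86, -0.0003, 0, -0.006, 0, 0, 0], [0.86, 0, 0, -0.003, 0, 0, 0], [0.86, 0, 0, 0, 0, 0, 0], [0.86, 0, 0, 0.006, 0, 0, 0], [0.86, 0, 0, 0, 0, 0, 0], [0.86, 0, 0, 0, 0, 0, 0], [0.86, 0, 0, 0, 0, 0, 0], [0.86, 0, 0, 0, 0, 0, 0]],
  ],
)

```text
time_s: 13.6
tcp_pos: [472.5, -41.4, -4.9]
tcp_rot: [1.223, 1.201, -1.222]
force: [0.5, -0.4, 0.8]
width: 11.8
```

```bash
python3 lev.py 18
```

```text
13.65 [472.478 -41.445  -4.881] [-0.427  0.331 -0.547] 12.20063586693604
[[ 0.     1.    -0.018]
 [ 0.    -0.018 -1.   ]
 [-1.     0.    -0.   ]]
```

View pics/c18.png

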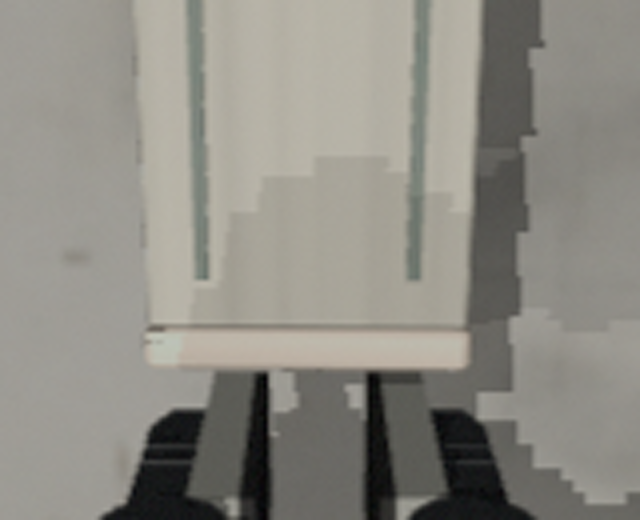

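Emit:
play_rows(
  deltas=[
    [[0.86, -0.0003, 0, -0.006, 0, 0, 0], [0.86, 0, 0, -0.003, 0, 0, 0], [0.86, 0, 0, 0, 0, 0, 0], [0.86, 0, 0, 0.006, 0, 0, 0], [0.86, 0, 0, 0, 0, 0, 0], [0.86, 0, 0, 0, 0, 0, 0], [0.86, 0, 0, 0, 0, 0, 0], [0.86, 0, 0, 0, 0, 0, 0]],
  ],
)

```text
time_s: 14.45
tcp_pos: [472.5, -38.5, -4.6]
tcp_rot: [1.223, 1.201, -1.222]
force: [-0.3, -0.8, 0.5]
width: 11.6
```

```bash
python3 lev.py 19
```

```text
14.5 [472.507 -38.429  -4.605] [-0.493 -0.035 -0.433] 12.087147733051383
[[-0.     1.    -0.018]
 [ 0.    -0.018 -1.   ]
 [-1.    -0.    -0.   ]]
```

View pics/c19.png

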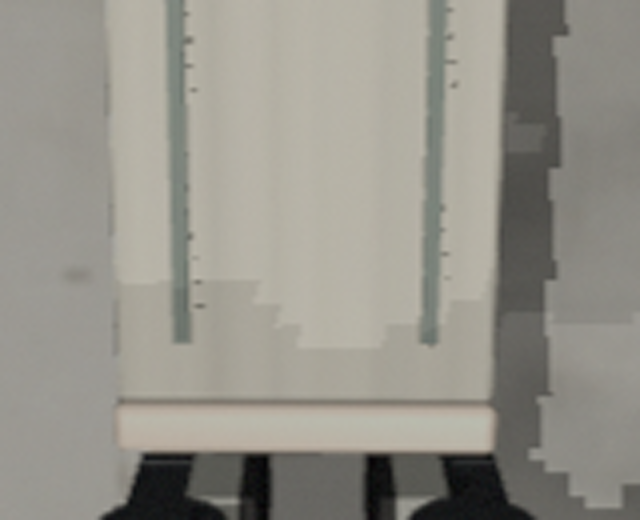

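Emit:
play_rows(
  deltas=[
    [[0.86, 0, 0, 0.01, 0, 0, 0], [0.86, 0, 0, 0.02, 0, 0, 0], [0.86, 0, 0, 0, 0, 0, 0], [0.86, 0, 0, 0, 0, 0, 0]],
  ],
)

```text
time_s: 14.9
tcp_pos: [471.9, -69.0, -4.6]
tcp_rot: [1.223, 1.2, -1.223]
force: [-0.2, 0.6, -0.5]
width: 12.0
```

```bash
python3 -c "
from h import *
d=take('20',('wrist','scene'))
crop(d['scene'],(190,120,350,290),3.5,'s20c.png')
"
```

```text
15.0 [471.911 -68.349  -4.633] [ 1.299 -0.645  0.621] 11.977969589148797
[[-0.     1.    -0.018]
 [ 0.    -0.018 -1.   ]
 [-1.    -0.    -0.   ]]
```

View pics/s20c.png

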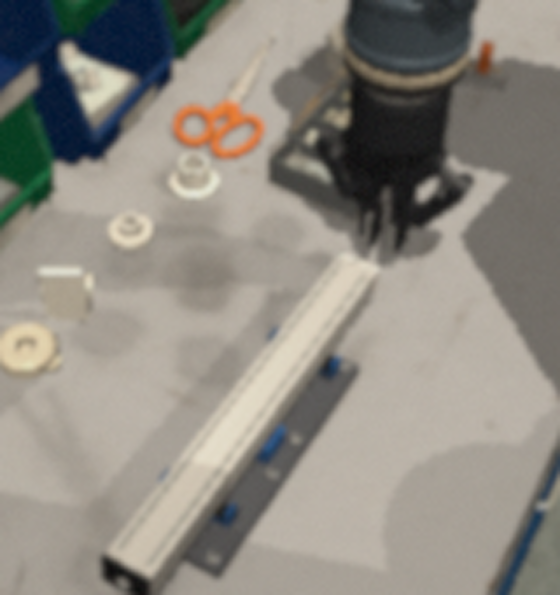

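View pics/wrist20.png

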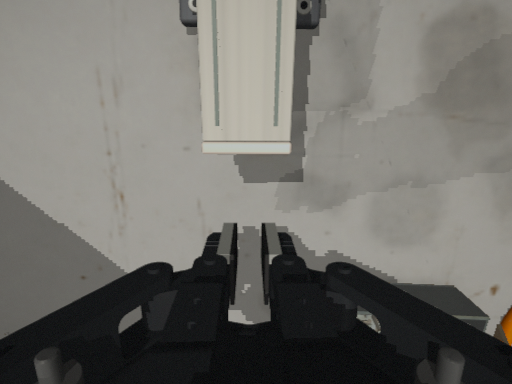

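```bash
python3 -c "
from h import *
D=pickle.load(open('snap20.pkl','rb'));s=D['scene'];w=D['wrist']
crop(s,(275,175,310,215),16,'s20e.png');crop(s,(210,260,250,300),16,'s20b.png')
print(tri(s,(298.6,196.6),w,(203,152)),tri(s,(288.6,192.6),w,(291,152)))
for z in (60,65,69,73,77): print(z,onz(w,203,152.5,z),onz(w,291,152.5,z), proj(s,onz(w,203,152.5,z)))
D=pickle.load(open('snap18.pkl','rb'));w=D['wrist']
for z in (48,52,56): print(z,onz(w,206.3,222,z),onz(w,287,222,z))
"
```

```text
[454.39817573 -21.47652284  55.89175237] [487.73691493 -23.05556824  53.88358573]
60 [454.96969662 -21.13234617  60.        ] [488.86310521 -21.80897765  60.        ] [298.50095528 195.58348374]
65 [455.7423848  -20.43011505  65.        ] [488.18081572 -21.07770006  65.        ] [298.28381313 194.39868777]
69 [456.36053534 -19.86833015  69.        ] [487.63498412 -20.49267799  69.        ] [298.10888087 193.44420228]
73 [456.97868588 -19.30654525  73.        ] [487.08915253 -19.90765591  73.        ] [297.93285446 192.48374674]
77 [457.59683643 -18.74476035  77.        ] [486.54332093 -19.32263384  77.        ] [297.7557236  191.51726497]
48 [453.31504179 -26.70737134  48.        ] [489.68057264 -27.39616658  48.        ]
52 [453.94293328 -25.16442932  52.        ] [489.1736831 -25.8317308  52.       ]
56 [454.57082477 -23.6214873   56.        ] [488.66679356 -24.26729503  56.        ]
```

View pics/s20e.png

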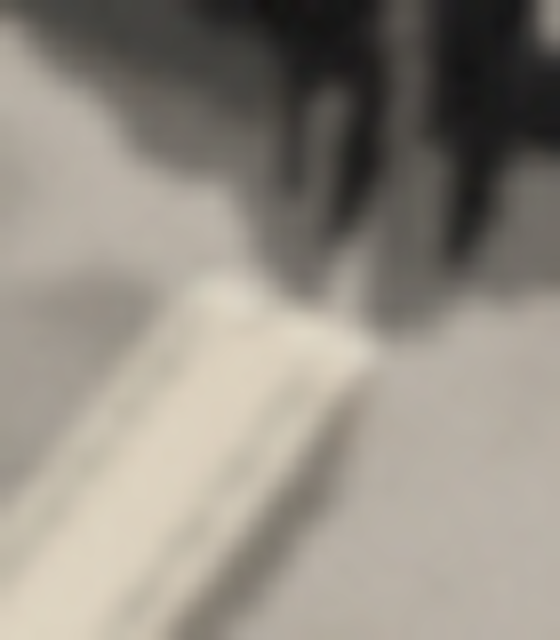

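View pics/s20b.png

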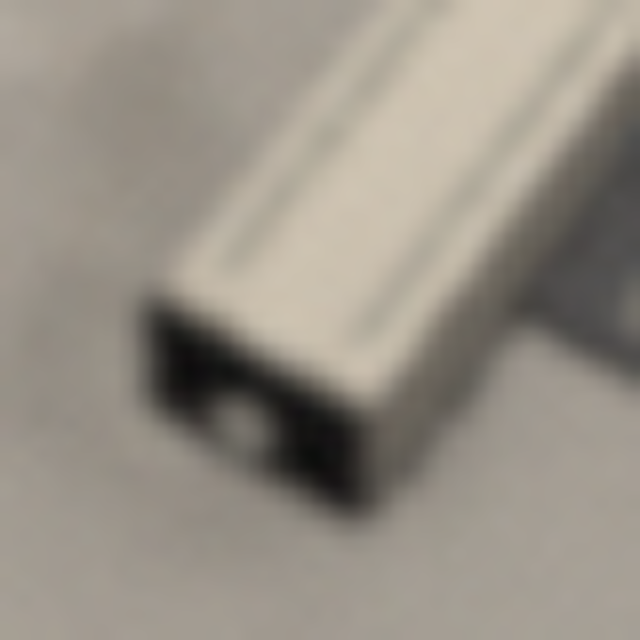

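```bash
python3 -c "
from h import *
D=pickle.load(open('snap19.pkl','rb'));w=D['wrist']
for z in (60,65,70,75): print(z,onz(w,199.2,242.7,z),onz(w,294.2,242.7,z))
D=pickle.load(open('snap20.pkl','rb'));w=D['wrist'];crop(w,(190,0,310,170),4.5,'c20.png')
d=take('21',('wrist','top')); crop(d['wrist'],(190,0,310,170),4.5,'c21.png')
"
```

```text
60 [451.73763267 -28.3496597   60.        ] [491.38568547 -29.10165908  60.        ]
65 [452.67144981 -26.02819827  65.        ] [490.61769497 -26.74791968  65.        ]
70 [453.60526694 -23.70673683  70.        ] [489.84970447 -24.39418029  70.        ]
75 [454.53908408 -21.3852754   75.        ] [489.08171397 -22.0404409   75.        ]
15.1 [471.944 -68.153  -4.609] [ 0.366  0.041 -0.194] 11.854184790390642
[[-0.     1.    -0.018]
 [ 0.    -0.018 -1.   ]
 [-1.    -0.    -0.   ]]
```

View pics/c20.png

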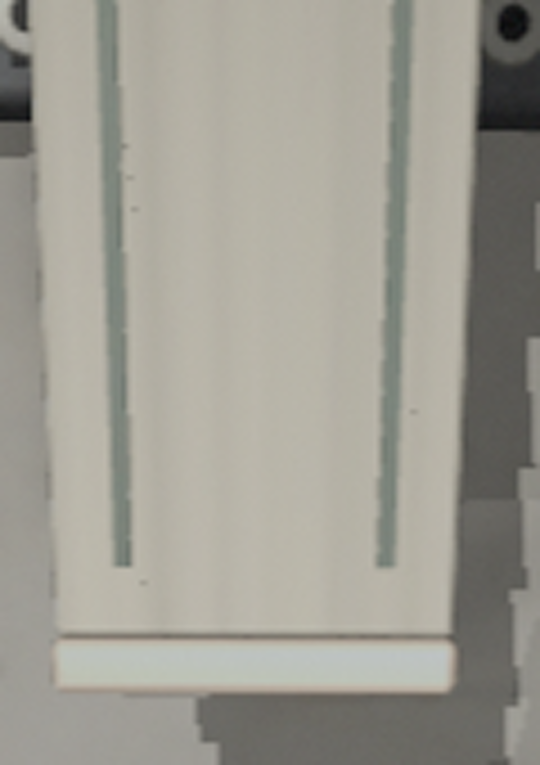

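View pics/c21.png

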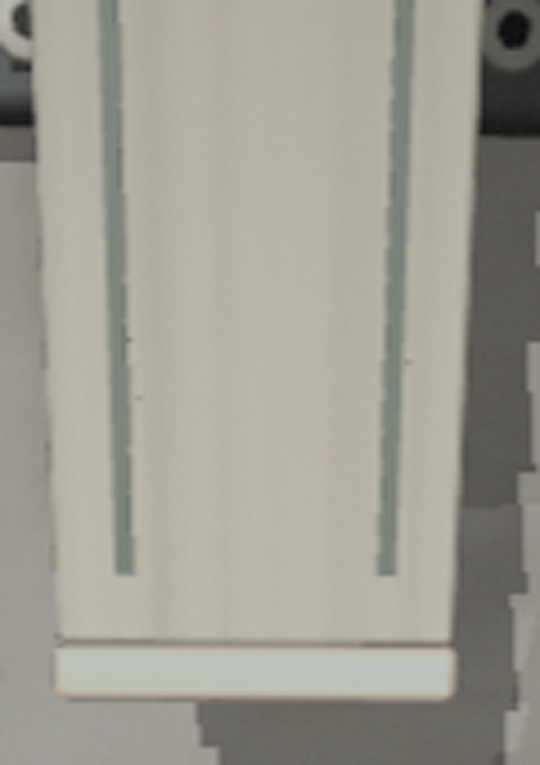

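```bash
cat > slope.py <<'E'
from h import *
import sys
def edges(w,v):
    # rail left/right edges on row v, subpixel via brightness threshold on smoothed row
    g=cv2.cvtColor(w['frame'],cv2.COLOR_RGB2HSV).astype(float); return g
def fit(tag,rows,show=False):
    w=pickle.load(open(f'snap{tag}.pkl','rb'))['wrist']; f=w['frame'].astype(float)
    lab=cv2.cvtColor(w['frame'],cv2.COLOR_RGB2LAB).astype(float)
    pts=[]
    for v in rows:
        L=lab[v,:,0]; B=lab[v,:,2]
        G=np.abs(np.gradient(cv2.GaussianBlur(B[None],(5,1),1)[0]))
        pts.append((L[190:310].astype(int),B[190:310].astype(int)))
    return pts
if __name__=='__main__':
    for p in fit(sys.argv[1],[20,60,100,130]): print(p[0].tolist());print(p[1].tolist())
E
python3 slope.py 21
```

```text
[96, 95, 95, 94, 94, 95, 95, 137, 167, 177, 181, 181, 183, 183, 183, 183, 183, 182, 182, 182, 182, 177, 157, 140, 142, 142, 144, 169, 182, 181, 180, 179, 178, 176, 177, 178, 180, 181, 182, 183, 183, 184, 184, 183, 183, 183, 183, 181, 181, 180, 181, 181, 183, 183, 183, 183, 183, 185, 184, 183, 183, 184, 183, 184, 183, 183, 184, 182, 182, 182, 182, 183, 182, 182, 181, 181, 179, 179, 180, 180, 180, 180, 180, 179, 181, 181, 175, 154, 136, 138, 138, 157, 175, 179, 178, 178, 178, 179, 180, 180, 182, 182, 182, 183, 178, 162, 116, 50, 47, 46, 45, 44, 50, 47, 47, 46, 48, 48, 46, 48]
[127, 127, 128, 128, 128, 128, 128, 132, 134, 134, 135, 135, 134, 135, 135, 134, 134, 135, 134, 134, 135, 134, 133, 132, 131, 131, 133, 135, 135, 134, 134, 134, 135, 134, 135, 135, 134, 134, 135, 135, 135, 135, 134, 134, 135, 135, 135, 134, 134, 134, 134, 134, 135, 135, 135, 135, 135, 135, 135, 135, 135, 135, 135, 134, 135, 135, 135, 135, 134, 134, 135, 135, 135, 135, 134, 135, 136, 135, 134, 134, 134, 134, 134, 135, 134, 135, 134, 133, 131, 131, 131, 133, 134, 135, 135, 134, 134, 135, 134, 134, 135, 135, 135, 135
[... 2957 characters left out ...]
162, 128, 104, 104, 103, 102, 103, 104, 102, 102, 102, 102, 104, 103, 103, 104, 103, 134, 151, 152]
[132, 132, 132, 132, 132, 132, 132, 132, 131, 132, 132, 132, 133, 133, 135, 135, 134, 135, 135, 135, 134, 134, 134, 134, 135, 135, 134, 134, 135, 135, 134, 135, 134, 134, 134, 135, 134, 134, 134, 135, 135, 134, 134, 134, 134, 135, 134, 135, 134, 135, 134, 134, 134, 134, 135, 134, 135, 134, 135, 135, 134, 135, 135, 134, 134, 135, 135, 135, 135, 135, 135, 135, 135, 135, 135, 135, 134, 134, 134, 134, 135, 135, 134, 135, 135, 135, 134, 135, 134, 135, 135, 135, 135, 135, 135, 135, 134, 134, 134, 134, 134, 133, 131, 131, 130, 131, 131, 131, 130, 130, 131, 131, 131, 131, 131, 131, 132, 131, 132, 132]
```

```bash
cat > slope.py <<'E'
from h import *
import sys
def tilt(w,v0=0,v1=None):
    L=cv2.cvtColor(w['frame'],cv2.COLOR_RGB2LAB).astype(float)
    A=L[:,:,1]; A=cv2.GaussianBlur(A,(1,5),1)  # green-red: stripes are greener
    res=[]
    cols=[[],[]]
    for v in range(v0,v1):
        for k,(a,b) in enumerate(((200,232),(260,292))):
            r=A[v,a:b]; wt=np.clip(np.median(r)-1.2-r,0,None)
            if wt.sum()>6: cols[k].append((v,a+(wt*np.arange(b-a)).sum()/wt.sum()))
    ln=[]
    for c in cols:
        c=np.array(c); p=np.polyfit(c[:,0],c[:,1],1)
        for _ in range(3):
            r=np.abs(np.polyval(p,c[:,0])-c[:,1]); c=c[r<max(1.0,2*np.median(r))]; p=np.polyfit(c[:,0],c[:,1],1)
        ln.append((p,len(c),np.std(np.polyval(p,c[:,0])-c[:,1])))
    (p,n1,s1),(q,n2,s2)=ln
    v=(q[1]-p[1])/(p[0]-q[0]); u=np.polyval(p,v)
    _,d=ray(w,u,v); d=d*np.sign(d[1])
    d/=np.linalg.norm(d)
    return d,(n1,s1,n2,s2)
if __name__=='__main__':
    for a in sys.argv[1:]:
        t,v1=a.split(':'); w=pickle.load(open(f'snap{t}.pkl','rb'))['wrist']
        try: print(t,*tilt(w,0,int(v1)))
        except Exception as e: print(t,e)
E
python3 slope.py 9:175 10:205 11:210 12:195 13:195 14:195 15:195 16:195 17:195 18:195 19:210 20:120 21:122
```

```text
9 [0.03295272 0.99462241 0.09818544] (142, np.float64(0.07904228999530952), 142, np.float64(0.07320005694839336))
10 [0.02948497 0.99480773 0.09740752] (187, np.float64(0.0895757414938936), 174, np.float64(0.09264274222890408))
11 [0.02747078 0.99499587 0.09606546] (189, np.float64(0.07376511898207283), 172, np.float64(0.10227527551254911))
12 [0.02784428 0.99519727 0.09384607] (176, np.float64(0.09360103656183333), 180, np.float64(0.07884764151518042))
13 [0.02687887 0.99523733 0.09370264] (171, np.float64(0.07895562842464271), 180, np.float64(0.09552361397033488))
14 [0.02619917 0.99498968 0.09648386] (167, np.float64(0.09017485750148728), 181, np.float64(0.07684280625574902))
15 [0.02576545 0.9952931  0.09342267] (171, np.float64(0.08702660461400723), 179, np.float64(0.07036550477778153))
16 [0.02485627 0.9952371  0.09426181] (175, np.float64(0.09351383558814619), 183, np.float64(0.07410470179950039))
17 [0.02461874 0.99529762 0.09368335] (172, np.float64(0.11801845632823892), 178, np.float64(0.09075167082593462))
18 [0.02370712 0.99554946 0.09120992] (166, np.float64(0.11258364961143925), 175, np.float64(0.09321639054628852))
19 [ 0.02360285  0.99904885 -0.03666481] (209, np.float64(0.10923127521918306), 190, np.float64(0.08875861086638061))
20 [0.02311902 0.99822424 0.05489885] (111, np.float64(0.10095093936520035), 120, np.float64(0.10045537632268292))
21 [0.02310457 0.99800522 0.0587516 ] (113, np.float64(0.09006187797203084), 122, np.float64(0.08781667162975983))
```

Emit:
play_rows(
  deltas=[
    [[0.86, 0, 0, 0, 0, 0, 0], [0.86, 0, 0, 0, 0, 0, 0], [0.86, 0, 0, 0, 0, 0, 0], [0.86, 0, 0, 0, 0, 0, 0], [0.86, 0, 0, 0, 0, 0, 0]],
  ],
)

```text
time_s: 15.6
tcp_pos: [472.0, -68.4, -4.6]
tcp_rot: [1.222, 1.201, -1.222]
force: [-0.2, 0.4, 0.2]
width: 11.6
```

```bash
python3 -c "
from h import *
from slope import tilt
d=take('22');print(tilt(d['wrist'],0,120))"
```

```text
15.65 [472.013 -68.451  -4.567] [-0.55  -0.017  0.269] 11.854250028939836
[[ 0.     1.    -0.018]
 [ 0.    -0.018 -1.   ]
 [-1.     0.    -0.   ]]
(array([0.025, 1.   , 0.002]), (116, np.float64(0.1117349165511491), 120, np.float64(0.08285069809354226)))
```

Emit:
play_rows(
  deltas=[
    [[0.86, 0, 0, 0, 0, 0, 0], [0.86, 0, 0, 0, 0, 0, 0], [0.86, 0, 0, 0, 0, 0, 0], [0.86, 0, 0, 0, 0, 0, 0], [0.86, 0, 0, 0, 0, 0, 0]],
  ],
)

```text
time_s: 16.15
tcp_pos: [472.0, -68.5, -4.6]
tcp_rot: [1.222, 1.201, -1.222]
force: [1.1, 0.3, 0.8]
width: 12.1
```

```bash
python3 -c "
from h import *
from slope import tilt
d=take('23');print(tilt(d['wrist'],0,120))"
```

```text
16.2 [471.986 -68.478  -4.606] [0.113 0.315 0.229] 12.184109180290983
[[-0.     1.    -0.018]
 [ 0.    -0.018 -1.   ]
 [-1.    -0.    -0.   ]]
(array([0.025, 1.   , 0.013]), (117, np.float64(0.09273862156139134), 120, np.float64(0.1018008934538799)))
```

Emit:
play_rows(
  deltas=[
    [[0.86, 0, 0, 0, 0, 0, 0], [0.86, 0, 0, 0, 0, 0, 0], [0.86, 0, 0, 0, 0, 0, 0], [0.86, 0, 0, 0, 0, 0, 0], [0.86, 0, 0, 0, 0, 0, 0]],
  ],
)

```text
time_s: 16.7
tcp_pos: [472.0, -68.4, -4.6]
tcp_rot: [1.222, 1.201, -1.222]
force: [-0.6, 0.2, 0.7]
width: 11.9
```

```bash
python3 -c "
from h import *
from slope import tilt
d=take('24',('wrist','scene'));print(tilt(d['wrist'],0,120))
crop(d['wrist'],(180,90,320,240),4.5,'c24.png')
crop(d['scene'],(190,120,350,290),3.5,'s24c.png')"
```

```text
16.8 [471.982 -68.472  -4.596] [-0.411 -0.528 -1.403] 11.728193249579707
[[-0.     1.    -0.018]
 [-0.    -0.018 -1.   ]
 [-1.    -0.     0.   ]]
(array([0.024, 0.999, 0.025]), (120, np.float64(0.11230405819339945), 120, np.float64(0.08755470573093474)))
```

View pics/c24.png

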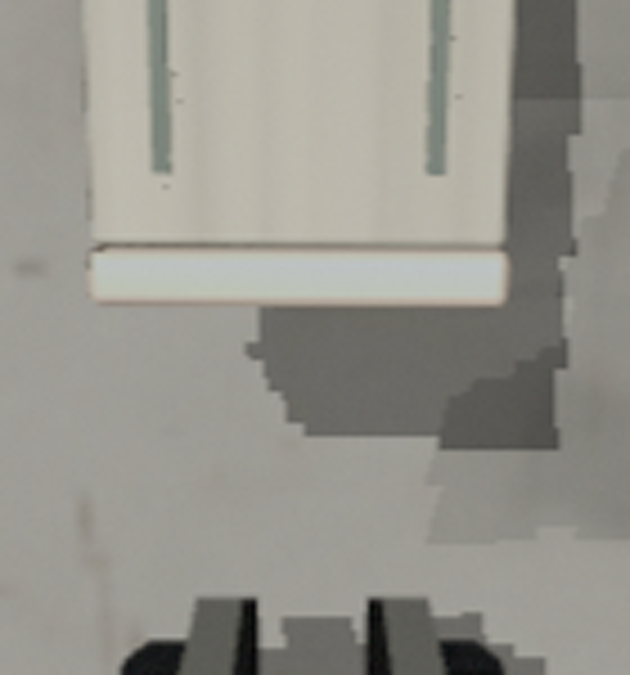

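View pics/s24c.png

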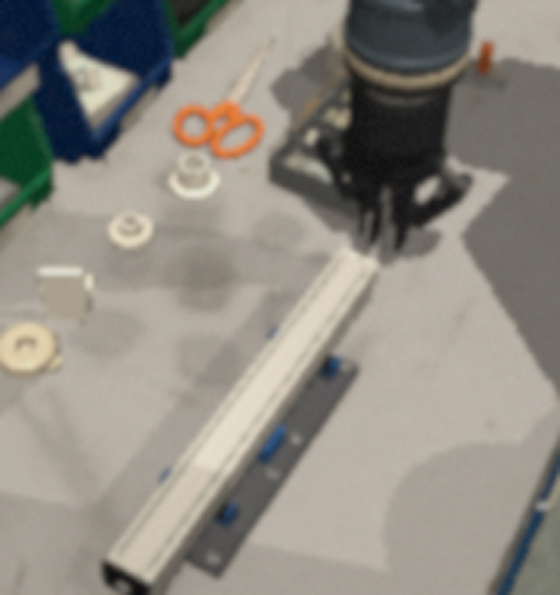

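Emit:
play_rows(
  deltas=[
    [[0.86, -0.009, 0, 0, 0, 0, 0], [0.86, -0.009, 0, -0.01, 0, 0, 0], [0.86, 0, 0, -0.015, 0, 0, 0], [0.86, 0, 0, -0.006, 0, 0, 0], [0.86, 0, 0, 0, 0, 0, 0]],
  ],
)

```text
time_s: 17.3
tcp_pos: [472.7, -36.6, 13.9]
tcp_rot: [1.222, 1.201, -1.221]
force: [-0.4, 0.0, 0.4]
width: 12.4
```

```bash
python3 -c "
from h import *
from slope import tilt
d=take('25',('wrist','scene'));print(tilt(d['wrist'],0,190))
crop(d['wrist'],(180,110,320,260),4.5,'c25.png')"
```

```text
17.4 [472.559 -37.423  13.556] [-0.601  0.97  -0.939] 12.103786179321157
[[ 0.     1.    -0.017]
 [-0.    -0.017 -1.   ]
 [-1.     0.     0.   ]]
(array([0.024, 1.   , 0.007]), (150, np.float64(0.08259365812158391), 114, np.float64(0.07392019532081015)))
```

View pics/c25.png

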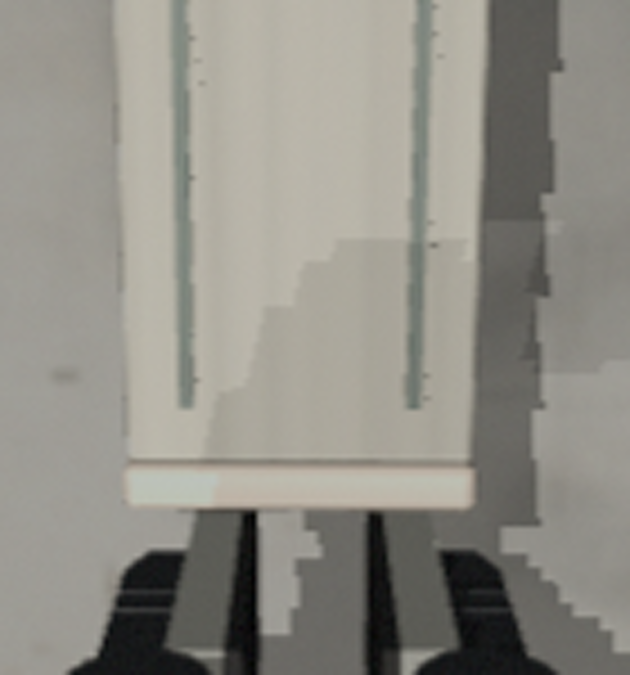

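Emit:
play_rows(
  deltas=[
    [[0.86, 0, 0, -0.002, 0, 0, 0], [0.86, 0, 0, -0.001, 0, 0, 0], [0.86, 0, 0, -0.001, 0, 0, 0]],
  ],
)

```text
time_s: 17.7
tcp_pos: [472.6, -33.6, 13.4]
tcp_rot: [1.223, 1.201, -1.223]
force: [-0.1, 0.2, 0.3]
width: 11.8
```

Emit:
play_rows(
  deltas=[
    [[0.86, 0, 0, -0.001, 0, 0, 0]],
  ],
)

```text
time_s: 17.8
tcp_pos: [472.6, -32.5, 13.3]
tcp_rot: [1.223, 1.201, -1.223]
force: [0.2, -1.6, 1.0]
width: 12.3
```

Emit:
play_rows(
  deltas=[
    [[0.86, 0, 0, -0.001, 0, 0, 0]],
  ],
)

```text
time_s: 17.9
tcp_pos: [472.6, -31.9, 13.4]
tcp_rot: [1.222, 1.2, -1.223]
force: [-1.0, -4.7, -1.2]
width: 12.0
```

Emit:
play_rows(
  deltas=[
    [[0.86, 0, 0, -0.001, 0, 0, 0], [0.86, 0, 0, 0, 0, 0, 0], [0.86, 0, 0, 0.001, 0, 0, 0], [0.86, 0, 0, 0.003, 0, 0, 0], [0.86, 0, 0, 0.01, 0, 0, 0], [0.86, 0, 0, 0.02, 0, 0, 0], [0.86, 0, 0, 0, 0, 0, 0], [0.86, 0, 0, 0, 0, 0, 0]],
  ],
)

```text
time_s: 18.7
tcp_pos: [472.0, -64.9, 13.4]
tcp_rot: [1.223, 1.2, -1.223]
force: [-0.1, -0.0, 0.5]
width: 12.0
```

```bash
python3 -c "
from h import *
from slope import tilt
d=take('26',('wrist',));print(tilt(d['wrist'],0,120))"
```

```text
18.75 [471.997 -64.559  13.369] [0.21  0.8   0.928] 11.809097572339383
[[-0.     1.    -0.019]
 [ 0.    -0.019 -1.   ]
 [-1.    -0.    -0.   ]]
(array([ 0.034,  0.984, -0.174]), (3, np.float64(0.086193044500333), 103, np.float64(0.11112243276853413)))
```

Emit:
play_rows(
  deltas=[
    [[0.86, 0, 0, 0, 0, 0, 0], [0.86, 0, 0, 0, 0, 0, 0], [0.86, 0, 0, 0, 0, 0, 0], [0.86, 0, 0, 0, 0, 0, 0], [0.86, 0, 0, 0, 0, 0, 0], [0.86, 0, 0, 0, 0, 0, 0]],
  ],
)

```text
time_s: 19.35
tcp_pos: [472.1, -64.4, 13.4]
tcp_rot: [1.222, 1.201, -1.222]
force: [0.7, 0.1, 0.1]
width: 12.0
```

```bash
python3 -c "
from h import *
from slope import tilt
d=take('27',('wrist',));print(tilt(d['wrist'],0,120))"
```

```text
19.4 [472.078 -64.437  13.42 ] [ 0.684 -0.458  0.369] 11.863083185283568
[[ 0.     1.    -0.018]
 [-0.    -0.018 -1.   ]
 [-1.     0.     0.   ]]
(array([ 0.025,  0.998, -0.056]), (112, np.float64(0.237681247997022), 86, np.float64(0.10782390508979676)))
```

```bash
python3 -c "
from h import *
d=take('28',('wrist','scene'))
crop(d['wrist'],(170,0,330,170),4,'c28.png')
crop(d['scene'],(190,120,350,290),3.5,'s28c.png')"
```

```text
19.5 [472.068 -64.458  13.428] [ 0.952 -0.38  -0.194] 11.956533945450717
[[ 0.     1.    -0.018]
 [-0.    -0.018 -1.   ]
 [-1.     0.     0.   ]]
```

View pics/c28.png

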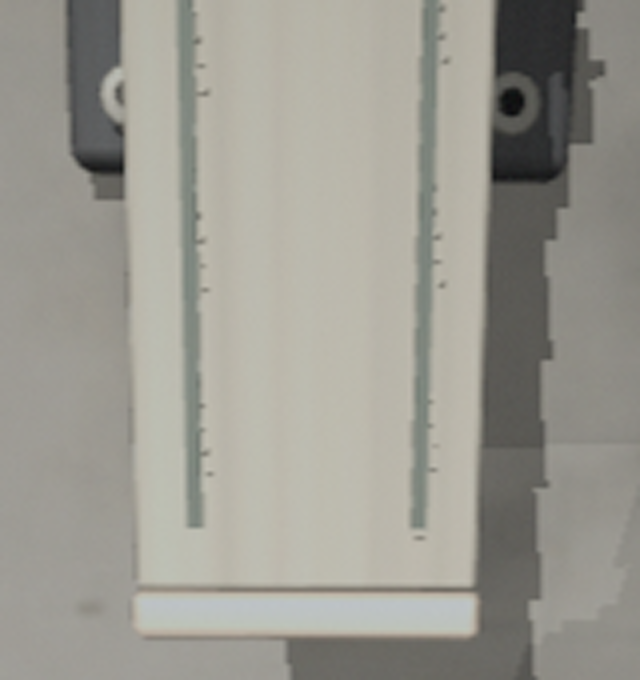

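View pics/s28c.png

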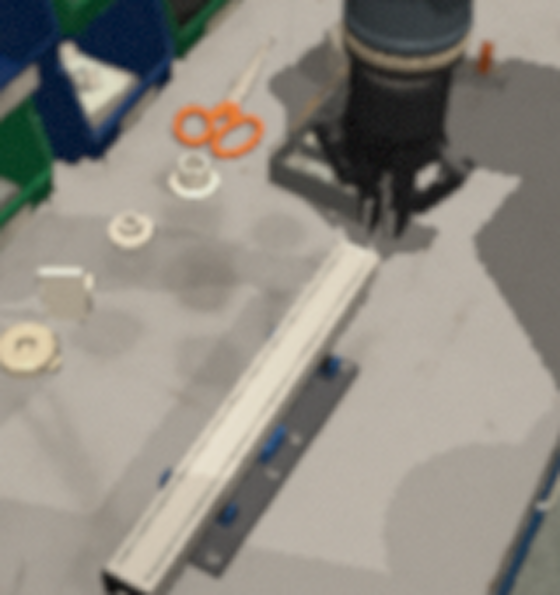

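```bash
python3 - <<'E'
import re
s=open('slope.py').read()
s=s.replace("wt=np.clip(np.median(r)-1.2-r,0,None)","wt=np.clip(np.median(r)-12-r,0,None)").replace("A=L[:,:,1]","A=L[:,:,0]").replace("wt.sum()>6","wt.sum()>20").replace("(200,232),(260,292)","(206,230),(266,288)")
open('slope.py','w').write(s)
E
python3 slope.py 11:205 18:195 23:120 24:120 25:190 26:125 27:125 28:125
```

```text
11 [0.02718927 0.99491785 0.09694957] (205, np.float64(0.12238160569298608), 159, np.float64(0.10167277359659561))
18 [0.02346501 0.99569386 0.0896835 ] (195, np.float64(0.11298179576295332), 185, np.float64(0.10166856424614917))
23 [0.02375707 0.99966128 0.01062651] (120, np.float64(0.09166029965208106), 120, np.float64(0.0654787049128797))
24 [0.02391856 0.99945139 0.02290914] (120, np.float64(0.07373142172153062), 120, np.float64(0.07701844178634147))
25 [ 0.00161707  0.95193587 -0.30629312] (167, np.float64(0.36751877489435586), 175, np.float64(1.4600598092632133))
26 [ 0.02339282  0.99834197 -0.05259353] (125, np.float64(0.14529252753263588), 125, np.float64(0.17534097849426825))
27 [ 0.02382647  0.99925875 -0.03023657] (125, np.float64(0.1471693425008309), 125, np.float64(0.1316002579012323))
28 [ 0.02402549  0.99927793 -0.0294347 ] (125, np.float64(0.14800110463062702), 125, np.float64(0.14586390021754517))
```

Emit:
play_rows(
  deltas=[
    [[0.86, 0, 0, 0, 0, 0, 0], [0.86, 0, 0, 0, 0, 0, 0], [0.86, 0, 0, 0, 0, 0, 0], [0.86, 0, 0, 0, 0, 0, 0]],
  ],
)

```text
time_s: 19.9
tcp_pos: [472.0, -64.5, 13.4]
tcp_rot: [1.222, 1.201, -1.222]
force: [0.4, 0.1, 0.1]
width: 11.9
```

```bash
python3 -c "
from h import *
from slope import tilt
d=take('29',('wrist',));print(tilt(d['wrist'],0,120))"
```

```text
19.95 [472.05  -64.493  13.398] [-0.13   0.016 -0.189] 12.109902426366217
[[ 0.     1.    -0.018]
 [-0.    -0.018 -1.   ]
 [-1.     0.     0.   ]]
(array([ 0.024,  1.   , -0.011]), (120, np.float64(0.14731361370821805), 120, np.float64(0.12475977684086244)))
```

Emit:
play_rows(
  deltas=[
    [[0.86, -0.045, 0, 0, 0, 0, 0], [0.5, -0.045, 0, 0.01, 0, 0, 0], [0, 0, 0.004, 0.046, 0, 0, 0], [0, 0, 0.004, 0.046, 0, 0, 0], [0, 0, 0.004, 0.046, 0, 0, 0], [0, 0, 0.004, 0.046, 0, 0, 0], [0, 0, 0.004, 0.046, 0, 0, 0], [0, 0, 0.004, 0.046, 0, 0, 0]],
  ],
)

```text
time_s: 20.75
tcp_pos: [490.7, -352.8, 103.4]
tcp_rot: [1.223, 1.2, -1.222]
force: [1.8, 1.2, -0.5]
width: 85.5
```

Emit:
play_rows(
  deltas=[
    [[0, 0, 0.004, 0.046, 0, 0, 0], [0, 0, 0, 0.02, 0, 0, 0], [0, 0, 0, 0, 0, 0, 0], [0, 0, 0, 0, 0, 0, 0]],
  ],
)

```text
time_s: 21.15
tcp_pos: [493.5, -416.9, 103.0]
tcp_rot: [1.223, 1.201, -1.223]
force: [0.2, 0.9, 0.4]
width: 85.6
```

```bash
python3 -c "
from h import *
d=take('30',('wrist','scene'))
crop(d['scene'],(190,120,350,290),3.5,'s30c.png')"
```

```text
21.25 [ 493.815 -415.959  103.449] [1.098 1.04  0.371] 85.74056806252912
[[-0.     1.    -0.017]
 [ 0.    -0.017 -1.   ]
 [-1.    -0.    -0.   ]]
```

View pics/wrist30.png

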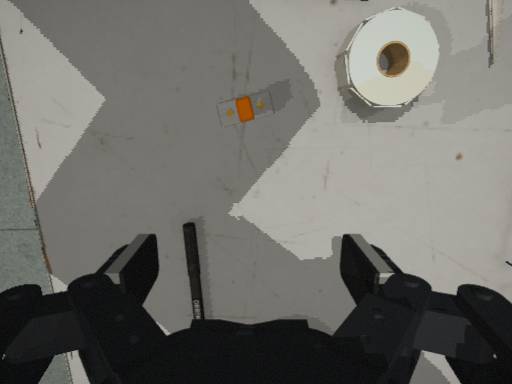

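View pics/s30c.png

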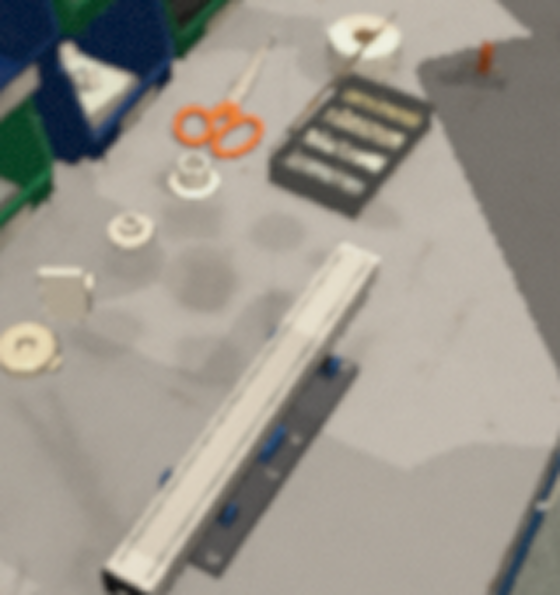

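```bash
python3 -c "
from h import *
d=pickle.load(open('snap30.pkl','rb'));w=d['wrist']
h=cv2.cvtColor(w['frame'],cv2.COLOR_RGB2HSV);m=cv2.inRange(h,(4,150,100),(18,255,255))
n,l,st,c=cv2.connectedComponentsWithStats(m)
for i in range(1,n):
  if st[i,4]>30: print(st[i],c[i])
i=1+np.argmax(st[1:,4]); cn,_=cv2.findContours((l==i).astype('uint8'),0,2); r=cv2.minAreaRect(cn[0]); print(r)
b=cv2.boxPoints(r);print(b);P=np.array([onz(w,*p,42) for p in b]);print(P,P.mean(0))
for p in ((218,114),(273,102)): print(onz(w,*p,14))
crop(w,(200,70,300,150),8,'c30.png')
print(w['origin'],proj(w,[493,-356,-0]),proj(w,[493,-356,42]))
"
```

```text
[236  97  18  25 341] [244.48387097 108.79472141]
((244.558837890625, 108.73529052734375), (23.525957107543945, 14.794672966003418), 75.96376037597656)
[[234.52943   99.117645]
 [248.88237   95.5294  ]
 [254.58824  118.352936]
 [240.2353   121.94118 ]]
[[ 483.61895871 -346.13638194   42.        ]
 [ 494.65990476 -343.72217217   42.        ]
 [ 498.76674446 -360.79223803   42.        ]
 [ 487.52883999 -363.30321434   42.        ]] [ 491.14361198 -353.48850162   42.        ]
[ 467.66699363 -357.43788214   14.        ]
[ 515.2165731 -348.380929    14.       ]
[ 494.57246885 -352.74447283  284.0920217 ] [247.33517404 111.50358775] [247.04785183 112.15104707]
```

View pics/c30.png

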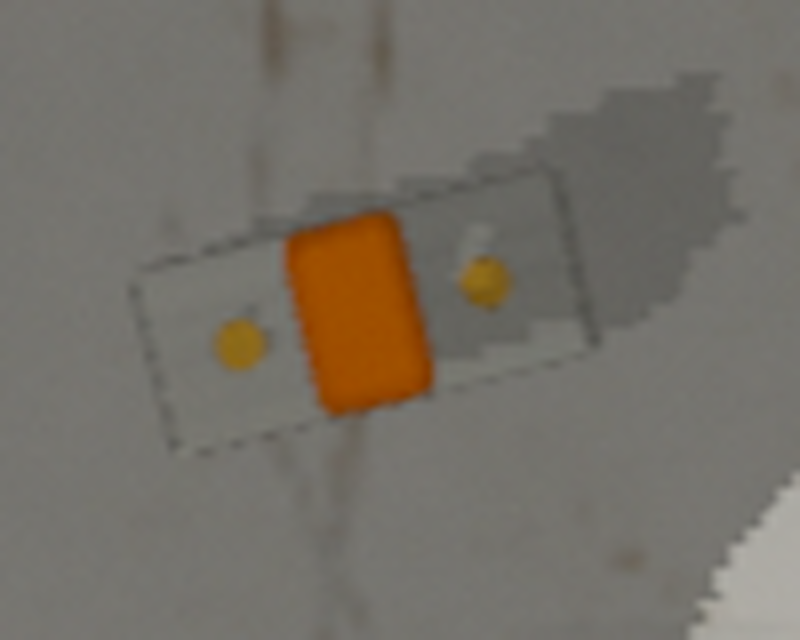

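Emit:
play_rows(
  deltas=[
    [[0, 0, 0, 0, -0.8, 0, 0], [0, 0, 0, 0, -0.8, 0, 0], [0, 0, 0, 0, -0.72, 0, 0], [0, 0.02, 0.0055, -0.031, 0, 0, 0], [0, 0.02, 0.0054, -0.031, 0, 0, 0], [0, 0.03, 0, 0, 0, 0, 0], [0, 0.023, 0, 0, 0, 0, 0], [0, 0, 0, 0, 0, 0, 0]],
  ],
)

```text
time_s: 22.05
tcp_pos: [489.7, -351.5, 8.1]
tcp_rot: [1.049, 1.308, -1.05]
force: [-0.0, -0.3, -0.1]
width: 85.5
```

```bash
python3 -c "
from h import *
d=take('31',('wrist','scene'))
crop(d['scene'],(280,90,370,170),7,'s31c.png')
w=d['wrist']
for p in ([491.2,-353.4,42],[491.2,-353.4,15]): print(proj(w,p))"
```

```text
22.15 [ 491.391 -353.434   11.239] [ 0.984 -0.421  0.778] 85.06546082057336
[[ 0.     0.977  0.213]
 [-0.     0.213 -0.977]
 [-1.     0.     0.   ]]
[251.601 238.29 ]
[251.349 220.031]
```

View pics/wrist31.png

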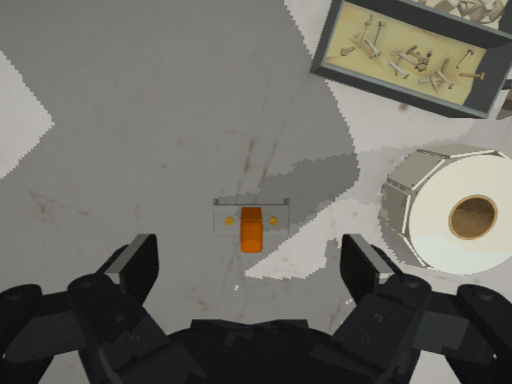

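View pics/s31c.png

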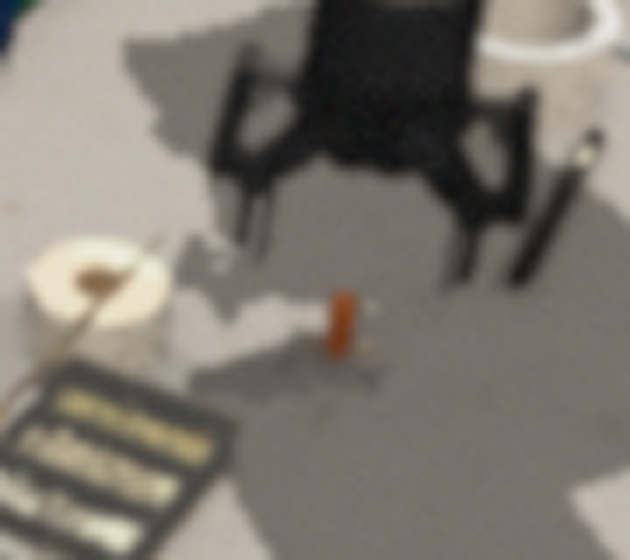

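```bash
python3 -c "
from h import *
w=pickle.load(open('snap30.pkl','rb'))['wrist']
for p in ((345,60),(350,90),(380,107)):
  print(onz(w,*p,0)-[491.3,-353.4,0],onz(w,*p,45)-[491.3,-353.4,0])
"
```

```text
[87.64145139 39.20656666  0.        ] [74.27745689 33.10010592 45.        ]
[93.6457135  14.20386098  0.        ] [79.33064761 12.05781331 45.        ]
[121.74286466  -0.98878556   0.        ] [102.97722746  -0.72832744  45.        ]
```

Emit:
play_rows(
  deltas=[
    [[0, 0.015, 0.0008, 0, 0, 0, 0], [0, 0.012, 0, 0, 0, 0, 0], [0, 0.006, 0, 0, 0, 0, 0], [0, 0, 0, 0, 0, 0, 0]],
  ],
)

```text
time_s: 22.55
tcp_pos: [491.7, -353.6, -22.9]
tcp_rot: [1.05, 1.304, -1.05]
force: [-0.2, -0.3, -0.2]
width: 85.4
```

```bash
python3 -c "
from h import *
d=take('32',('wrist','scene'))
crop(d['scene'],(280,90,370,170),7,'s32c.png')"
```

```text
22.65 [ 492.181 -354.03   -22.087] [-0.55  -0.57  -0.568] 85.3002467658303
[[ 0.     0.977  0.212]
 [-0.     0.212 -0.977]
 [-1.     0.     0.   ]]
```

View pics/wrist32.png

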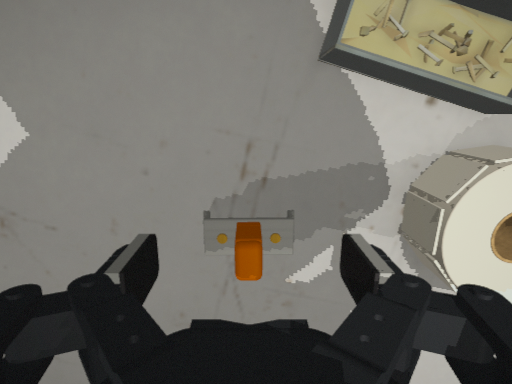

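View pics/s32c.png

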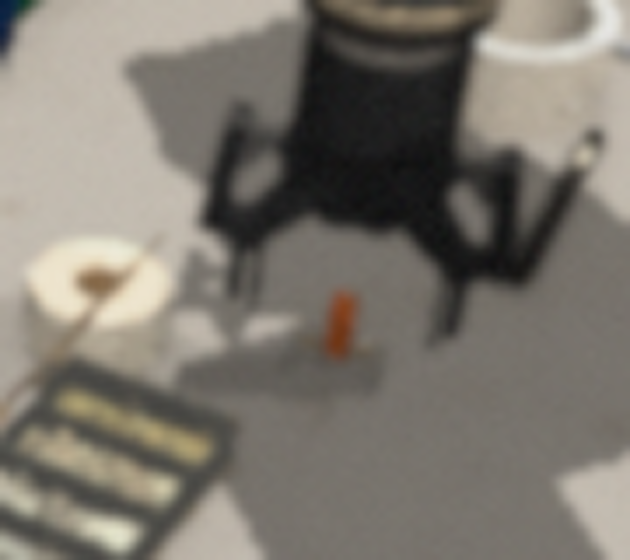

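Emit:
play_rows(
  deltas=[
    [[0.6, 0, 0, 0, 0, 0, 0], [0.9, 0, 0, 0, 0, 0, 0], [1, 0, 0, 0, 0, 0, 0], [1, 0, 0, 0, 0, 0, 0], [1, 0, 0, 0, 0, 0, 0], [1, 0, 0, 0, 0, 0, 0]],
  ],
  force=25,
)

```text
time_s: 23.25
tcp_pos: [492.1, -353.9, -22.5]
tcp_rot: [1.05, 1.303, -1.05]
force: [-0.2, 0.5, 0.9]
width: 11.4
```

Emit:
play_rows(
  deltas=[
    [[1, -0.01, 0, 0, 0, 0, 0], [1, -0.02, 0, 0, 0, 0, 0], [1, -0.04, 0, 0, 0, 0, 0], [1, -0.04, 0, 0, 0, 0, 0], [1, 0, 0, 0, 0, 0, 0]],
  ],
)

```text
time_s: 23.75
tcp_pos: [494.5, -355.6, 93.6]
tcp_rot: [1.049, 1.294, -1.048]
force: [0.9, -0.3, -0.8]
width: 11.5
```

```bash
python3 -c "
from h import *
d=take('33',('wrist','scene'))
crop(d['scene'],(280,70,370,150),7,'s33c.png')"
```

```text
23.85 [ 492.612 -354.327   88.811] [-0.699  0.556  0.25 ] 11.439318565305697
[[ 0.002  0.977  0.212]
 [-0.001  0.212 -0.977]
 [-1.     0.002  0.002]]
```

View pics/wrist33.png

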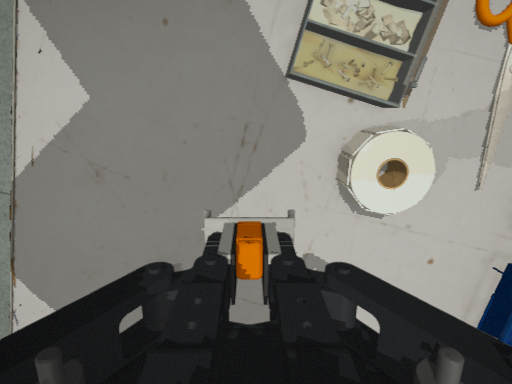

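View pics/s33c.png

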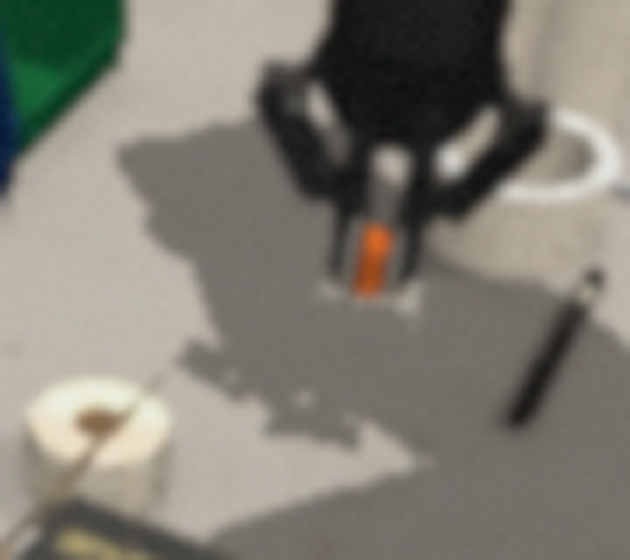

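Emit:
play_rows(
  deltas=[
    [[1, -0.013, 0, 0, 0.8, 0, 0], [1, -0.013, 0, 0, 0.8, 0, 0], [1, 0, 0, 0, 0.77, 0, 0], [1, 0, -0.003, -0.02, 0, 0, 0], [1, 0, -0.003, -0.04, 0, 0, 0], [1, 0, -0.003, -0.046, 0, 0, 0], [1, 0, -0.003, -0.046, 0, 0, 0], [1, 0, -0.003, -0.046, 0, 0, 0]],
  ],
)

```text
time_s: 24.65
tcp_pos: [480.3, -153.7, 112.4]
tcp_rot: [1.226, 1.2, -1.227]
force: [1.0, 0.7, -0.1]
width: 11.3
```

Emit:
play_rows(
  deltas=[
    [[1, 0, -0.003, -0.046, 0, 0, 0], [1, 0, -0.003, -0.046, 0, 0, 0], [1, 0, -0.003, -0.046, 0, 0, 0], [1, 0, 0, -0.046, 0, 0, 0], [1, 0, 0, -0.03, 0, 0, 0], [1, 0, 0, -0.015, 0, 0, 0], [1, 0, 0, 0, 0, 0, 0], [1, 0, 0, 0, 0, 0, 0]],
  ],
)

```text
time_s: 25.45
tcp_pos: [477.2, 73.4, 112.7]
tcp_rot: [1.225, 1.199, -1.227]
force: [-1.2, -0.8, -1.4]
width: 11.2
```

```bash
python3 -c "
from h import *
d=take('34',('wrist','scene'))
crop(d['scene'],(190,120,350,290),3.5,'s34c.png')"
```

```text
25.55 [477.521  72.71  113.032] [-0.216 -0.418 -0.465] 11.424425858928245
[[-0.001  1.    -0.024]
 [-0.    -0.024 -1.   ]
 [-1.    -0.001  0.   ]]
```

View pics/wrist34.png

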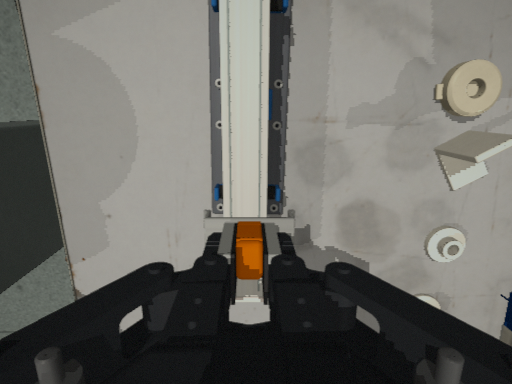

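View pics/s34c.png

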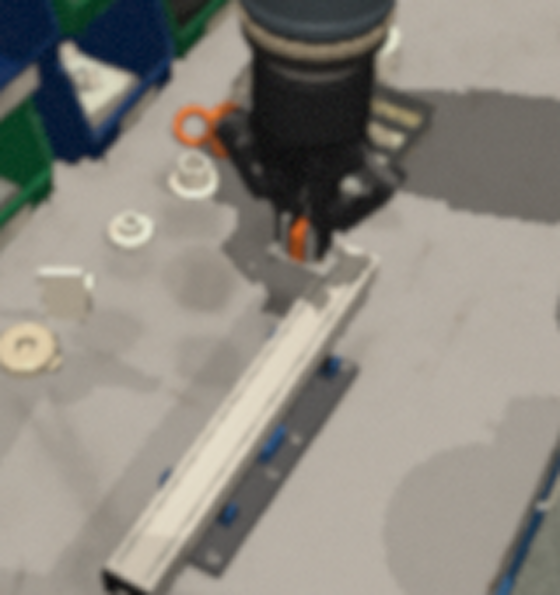

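```bash
python3 -c "
from h import *
from slope import tilt
d=pickle.load(open('snap34.pkl','rb'));w=d['wrist']
h=cv2.cvtColor(w['frame'],cv2.COLOR_RGB2HSV);m=cv2.inRange(h,(100,130,60),(125,255,255)); m[:,:200]=0;m[:,300:]=0
n,l,st,c=cv2.connectedComponentsWithStats(m)
for i in range(1,n):
  if st[i,4]>10: print(st[i],c[i])
crop(w,(195,0,310,220),3.6,'c34.png')
"
```

```text
[211   0   6   7  37] [213.67567568   2.67567568]
[283   0   5   8  38] [285.           3.31578947]
[269  89   3  31  87] [269.93103448 103.13793103]
[214 184   5  17  61] [216.49180328 192.13114754]
[275 185   6  17  67] [277.28358209 193.32835821]
```

View pics/c34.png

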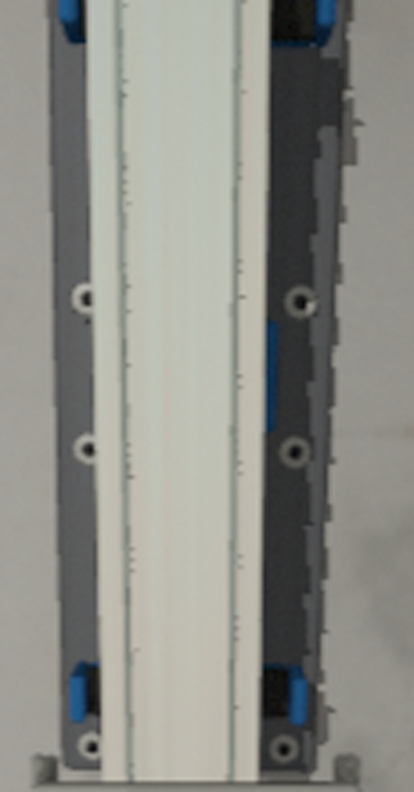

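```bash
python3 -c "
from h import *
d=pickle.load(open('snap34.pkl','rb'));w=d['wrist']
q=lambda u,v:(195+u/3.6,v/3.6)
P=[onz(w,*q(*p),11) for p in ((86,299),(300,302),(89,449),(294,452),(92,746),(284,747))]
for p in P: print(p)
print('center',np.mean(P[:4],0), 'yaw', np.arctan2(P[0][0]-P[2][0],P[0][1]-P[2][1]),np.arctan2(P[1][0]-P[3][0],P[1][1]-P[3][1]), (P[0]+P[1]-P[4]-P[5])/2)
# rests lower edge of lips, bottom (75,722),(300,722) / top end (70,40),(320,45)
for z in (36.5,40): print(z,[onz(w,*q(*p),z) for p in ((75,664),(300,668),(75,40),(322,44))])
# blade
for z in (30,45,60): print(z,onz(w,270,89,z),onz(w,270,119.5,z))
# rail edges at v=104 z=69
for v in (20,60,104,150): 
  row=w['frame'][v].astype(int).sum(1); print(v,row[215:230].tolist(),row[260:278].tolist())
"
```

```text
[452.37121334 158.99925173  11.        ]
[504.84401834 157.08368907  11.        ]
[451.37466307 122.9581198   11.        ]
[503.39057889 121.01084439  11.        ]
[448.38015118  43.66036122  11.        ]
[500.70543161  42.18143582  11.        ]
center [477.99511841 140.01297625  11.        ] yaw 0.027643316343651865 0.04027000671594894 [  4.06482444 115.12057188   0.        ]
36.5 [array([447.97742859,  73.18834318,  36.5       ]), array([502.65140508,  70.93429353,  36.5       ]), array([454.94970475, 208.80896906,  36.5       ]), array([507.0300747 , 206.83291713,  36.5       ])]
40 [array([448.39563682,  74.06474264,  40.        ]), array([502.3258759 ,  71.84135512,  40.        ]), array([455.27306817, 207.84050303,  40.        ]), array([506.6449819, 205.8913316,  40.       ])]
30 [496.20311438 151.92644193  30.        ] [496.07572148 127.29704496  30.        ]
45 [495.20903262 151.11263505  45.        ] [495.08888362 127.88373025  45.        ]
60 [494.21495086 150.29882816  60.        ] [494.10204575 128.47041554  60.        ]
20 [288, 293, 291, 264, 461, 550, 557, 557, 555, 555, 551, 517, 448, 432, 514] [399, 427, 505, 538, 538, 543, 543, 546, 524, 387, 150, 133, 142, 137, 140, 133, 136, 140]
60 [283, 290, 294, 291, 274, 480, 561, 565, 563, 562, 557, 555, 501, 427, 427] [397, 473, 534, 547, 549, 553, 551, 553, 465, 254, 135, 146, 134, 142, 139, 138, 144, 152]
104 [282, 283, 290, 289, 290, 284, 480, 560, 565, 562, 560, 558, 536, 461, 395] [395, 404, 503, 550, 550, 555, 552, 510, 358, 156, 146, 123, 132, 141, 143, 144, 143, 142]
150 [272, 273, 275, 281, 279, 279, 272, 476, 557, 558, 559, 556, 555, 516, 439] [449, 521, 546, 548, 554, 554, 544, 421, 181, 141, 148, 144, 137, 148, 141, 139, 147, 143]
```

```bash
python3 -c "
from h import *
d=pickle.load(open('snap34.pkl','rb'));w=d['wrist']
for v,a,b in ((20,218.6,269),(60,219.5,268.4),(104,220.6,267.8),(150,221.5,267.2)): A=onz(w,a,v,69);B=onz(w,b,v,69);print((A+B)/2,B[0]-A[0])
# clip seen in hand: saddle cheeks corners
crop(w,(195,195,305,300),6,'c34b.png')
"
python3 slope.py 34:190
```

```text
[476.35237738 194.07064026  69.        ] 33.65074589209621
[475.77244132 169.2429169   69.        ] 33.684861202250545
[475.15115817 140.04623048  69.        ] 33.68927082384545
[474.36909605 107.17867714  69.        ] 33.89994071243177
34 [ 0.0228454   0.99712782 -0.07220946] (163, np.float64(0.2255038333618576), 20, np.float64(0.5190418686007857))
```

View pics/c34b.png

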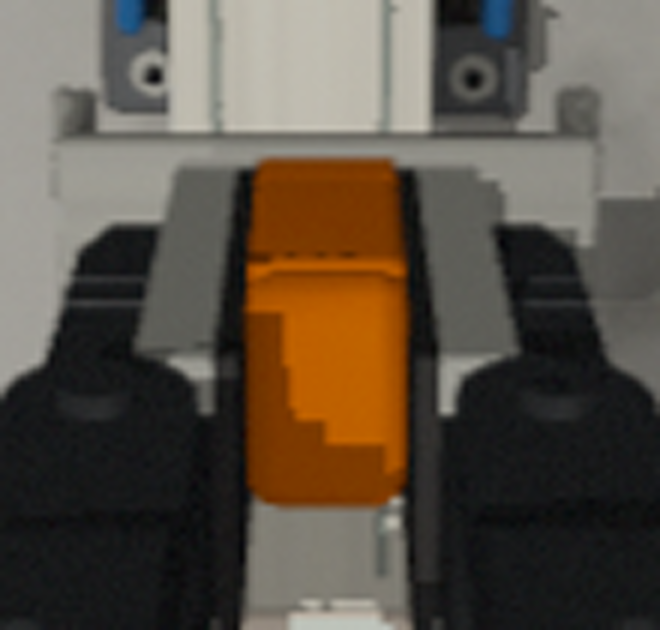

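```bash
python3 -c "
from h import *
d=pickle.load(open('snap34.pkl','rb'));w=d['wrist'];t=d['st']['tcp_pos']
print(w['origin']-t)
for z in (146,150,154):
  a=onz(w,204.2,218,z);b=onz(w,294.5,218,z);print(z,b[0]-a[0],(a+b)/2-t)
for z in (172,177): 
  a=onz(w,236.2,278.5,z);b=onz(w,262.7,278.5,z);print(z,b[0]-a[0],(a+b)/2-t)
  a=onz(w,236.2,239.5,z);b=onz(w,262.7,239.5,z);print(z,b[0]-a[0],(a+b)/2-t)
"
```

```text
[  1.200186    64.90467756 180.7611698 ]
146 46.75274601385888 [-2.86968696e-02  9.59279811e+00  3.29675111e+01]
150 45.48739413251428 [4.56255114e-03 1.10898009e+01 3.69675111e+01]
154 44.222042251169626 [3.78219719e-02 1.25868037e+01 4.09675111e+01]
172 11.96277914011705 [-0.42580622 -9.70399695 58.96751112]
172 11.53140913135644 [7.41391254e-03 9.37907429e+00 5.89675111e+01]
177 11.471670683804746 [-0.35905429 -6.64108401 63.96751112]
177 11.058009725476438 [5.63808334e-02 1.16585691e+01 6.39675111e+01]
```

Emit:
play_rows(
  deltas=[
    [[1, 0.01, -0.002, -0.022, 0, 0, 0], [1, 0.015, -0.002, -0.03, 0, 0, 0], [1, 0.015, 0, -0.0143, 0, 0, 0], [1, 0.01, 0, 0, 0, 0, 0], [1, 0, 0, 0, 0, 0, 0], [1, 0, 0, 0, 0, 0, 0], [1, 0, 0, 0, 0, 0, 0]],
  ],
)

```text
time_s: 26.25
tcp_pos: [475.8, 139.2, 64.1]
tcp_rot: [1.228, 1.197, -1.226]
force: [-0.7, 0.6, -0.1]
width: 11.4
```

```bash
python3 -c "
from h import *
d=take('35',('wrist','scene'))
crop(d['scene'],(190,120,350,290),3.5,'s35c.png')"
```

```text
26.35 [475.826 139.499  64.046] [0.23  0.98  0.158] 11.238823806607064
[[ 0.001  1.    -0.024]
 [ 0.    -0.024 -1.   ]
 [-1.     0.001 -0.   ]]
```

View pics/wrist35.png

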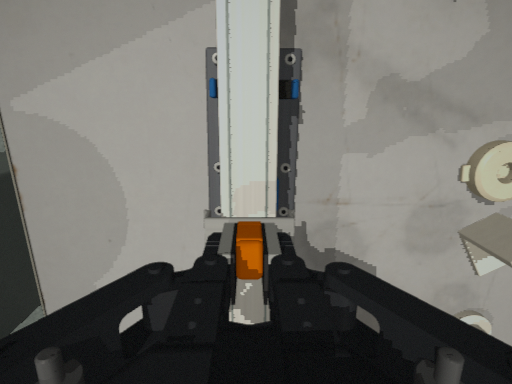

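View pics/s35c.png

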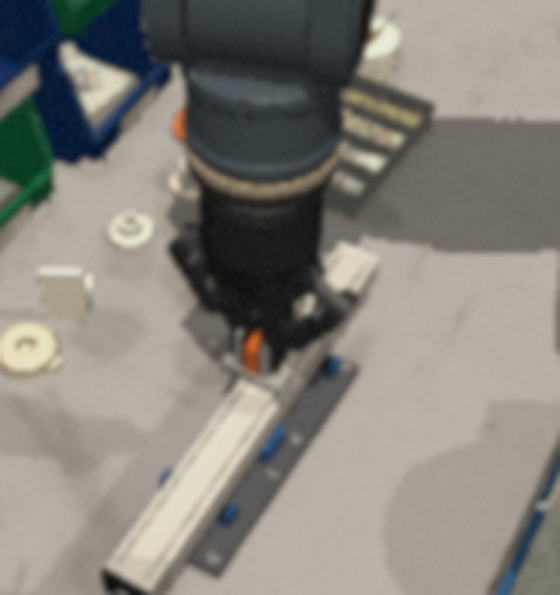

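Emit:
play_rows(
  deltas=[
    [[1, 0.012, -0.0005, 0, 0, 0, 0], [1, 0.008, 0, 0, 0, 0, 0], [1, 0.005, 0, 0, 0, 0, 0], [1, 0.001, 0, 0, 0, 0, 0], [1, 0, 0, 0, 0, 0, 0], [1, 0, 0, 0, 0, 0, 0]],
  ],
)

```text
time_s: 26.95
tcp_pos: [475.0, 140.1, 37.6]
tcp_rot: [1.226, 1.198, -1.226]
force: [-0.3, -0.5, -0.0]
width: 11.4
```

```bash
python3 -c "
from h import *
from slope import tilt
d=take('36',('wrist','scene'))
crop(d['scene'],(190,160,350,290),4,'s36c.png')
crop(d['wrist'],(150,150,350,300),4,'c36.png')"
```

```text
27.05 [475.058 140.041  37.657] [-0.766  0.537  0.565] 11.595714084285191
[[ 0.     1.    -0.023]
 [ 0.    -0.023 -1.   ]
 [-1.     0.    -0.   ]]
```

View pics/c36.png

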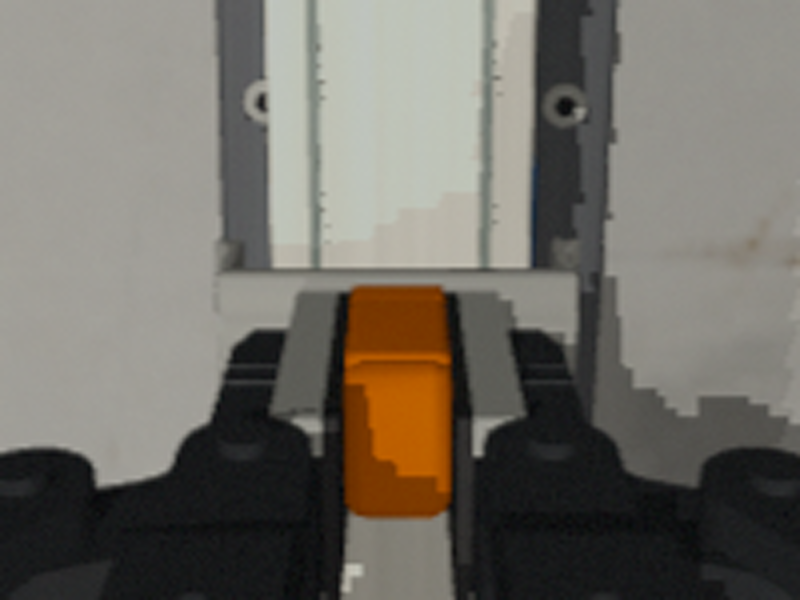

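View pics/s36c.png

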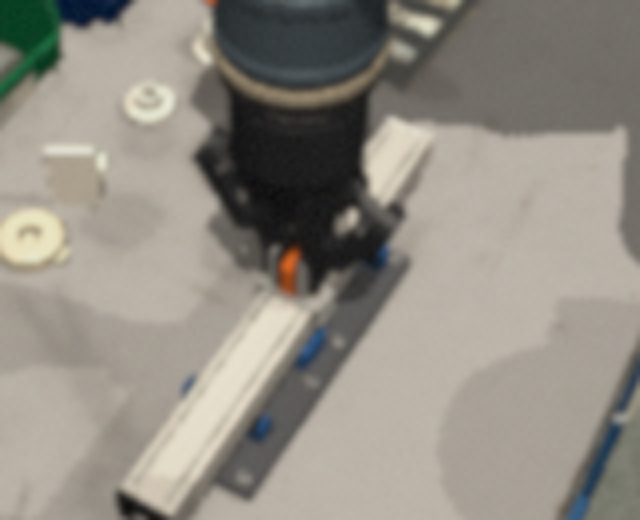

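Emit:
play_rows(
  deltas=[
    [[1, 0.001, 0, 0.0008, 0, 0, 0], [1, 0.001, 0, 0, 0, 0, 0], [1, 0, 0, 0, 0, 0, 0]],
  ],
)

```text
time_s: 27.35
tcp_pos: [474.8, 139.1, 35.3]
tcp_rot: [1.226, 1.198, -1.226]
force: [-0.6, -0.2, -0.7]
width: 11.4
```

Emit:
play_rows(
  deltas=[
    [[1, 0.0004, 0, 0, 0, 0, 0], [1, 0, 0, 0, 0, 0, 0]],
  ],
)

```text
time_s: 27.55
tcp_pos: [474.8, 139.2, 35.0]
tcp_rot: [1.226, 1.198, -1.226]
force: [-0.6, -0.6, -0.7]
width: 11.5
```

Emit:
play_rows(
  deltas=[
    [[1, 0.0003, 0, 0, 0, 0, 0], [1, 0, 0, 0, 0, 0, 0]],
  ],
)

```text
time_s: 27.75
tcp_pos: [474.8, 139.2, 34.7]
tcp_rot: [1.226, 1.198, -1.226]
force: [-0.2, -0.0, -0.8]
width: 11.9
```

Emit:
play_rows(
  deltas=[
    [[1, 0.0003, 0, 0, 0, 0, 0], [1, 0, 0, 0, 0, 0, 0]],
  ],
)

```text
time_s: 27.95
tcp_pos: [474.8, 139.2, 34.4]
tcp_rot: [1.226, 1.198, -1.226]
force: [0.4, -0.2, -0.2]
width: 11.1
```

```bash
python3 -c "
from h import *
d=take('37',('wrist',))
crop(d['wrist'],(150,100,350,250),4,'c37.png')"
```

```text
28.0 [474.841 139.171  34.409] [-0.236 -0.428  0.246] 11.08874798545981
[[ 0.     1.    -0.023]
 [-0.    -0.023 -1.   ]
 [-1.     0.     0.   ]]
```

View pics/c37.png

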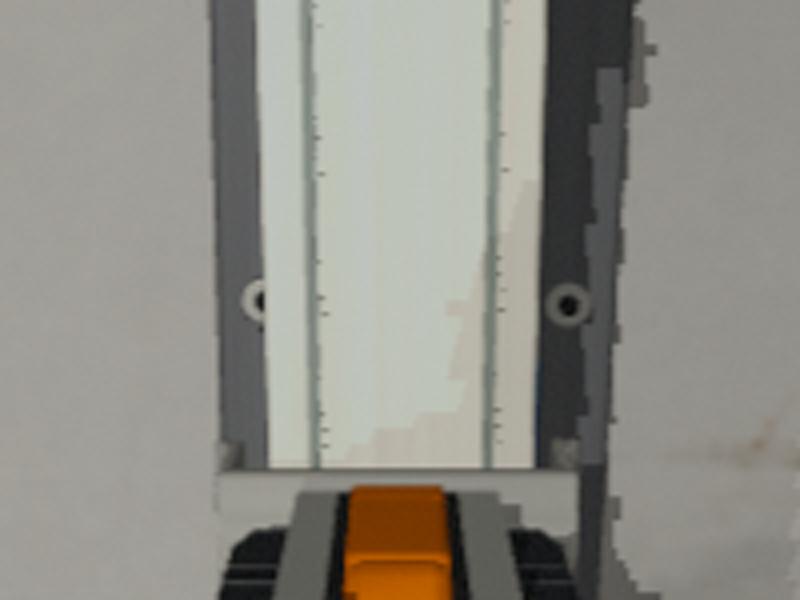

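Emit:
play_rows(
  deltas=[
    [[0.93, 0, 0, 0, 0, 0, 0], [0.8, 0, 0, 0, 0, 0, 0], [0.6, 0, 0, 0, 0, 0, 0], [0.5, 0, 0, 0, 0, 0, 0], [0.5, 0, 0, 0, 0, 0, 0]],
  ],
)

```text
time_s: 28.5
tcp_pos: [474.8, 139.2, 34.4]
tcp_rot: [1.226, 1.198, -1.226]
force: [0.1, -0.1, -0.2]
width: 42.5
```

```bash
python3 -c "
from h import *
d=take('38',('wrist',))
crop(d['wrist'],(150,100,350,300),3.5,'c38.png')"
```

```text
28.55 [474.815 139.198  34.41 ] [-0.202 -0.359  0.528] 42.74321844936888
[[ 0.     1.    -0.023]
 [ 0.    -0.023 -1.   ]
 [-1.     0.    -0.   ]]
```

View pics/c38.png

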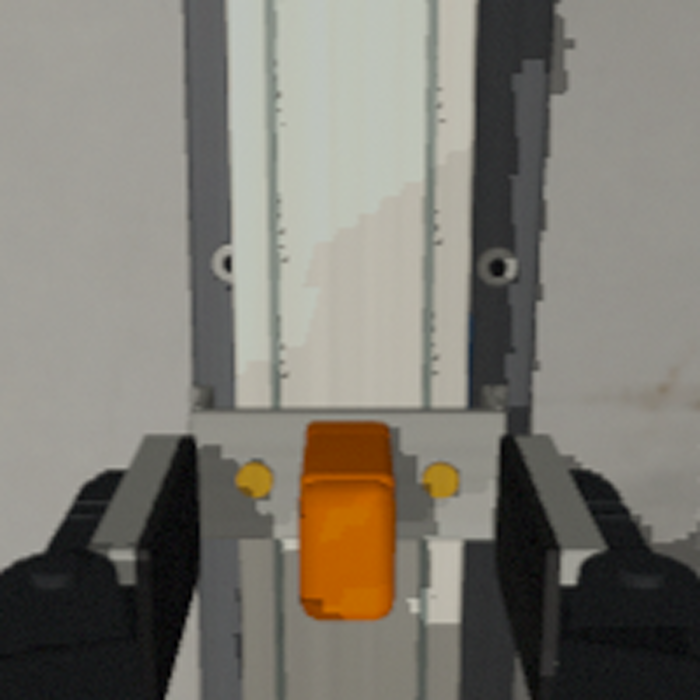

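Clip released, sitting square on the rail. Lift straight up, then move back to look.

Emit:
play_rows(
  deltas=[
    [[0.5, -0.015, 0, 0, 0, 0, 0], [0.5, -0.03, 0, 0, 0, 0, 0], [0.5, -0.04, 0, 0, 0, 0, 0], [0.5, -0.03, 0, 0.02, 0, 0, 0], [0.5, 0, 0, 0.04, 0, 0, 0], [0.5, 0, 0, 0, 0, 0, 0], [0.5, 0, 0, 0, 0, 0, 0]],
  ],
)

```text
time_s: 29.25
tcp_pos: [473.5, 78.7, 149.5]
tcp_rot: [1.228, 1.197, -1.227]
force: [-0.4, 0.2, -0.5]
width: 42.5
```

```bash
python3 -c "
from h import *
d=take('39',('wrist','scene'))
crop(d['scene'],(190,120,350,290),3.5,'s39c.png')
crop(d['wrist'],(150,0,350,230),3,'c39.png')"
```

```text
29.35 [473.284  79.647 149.13 ] [-0.206  0.077  0.041] 42.713345422813134
[[-0.     1.    -0.023]
 [ 0.    -0.023 -1.   ]
 [-1.    -0.    -0.   ]]
```

View pics/wrist39.png

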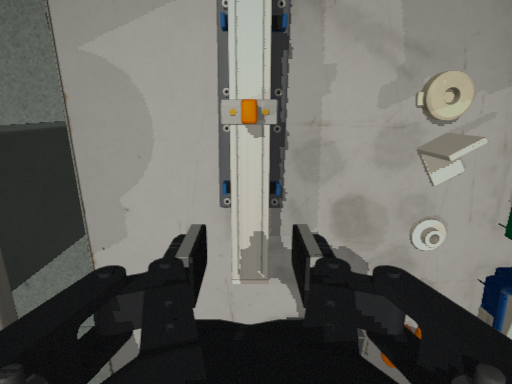

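View pics/s39c.png

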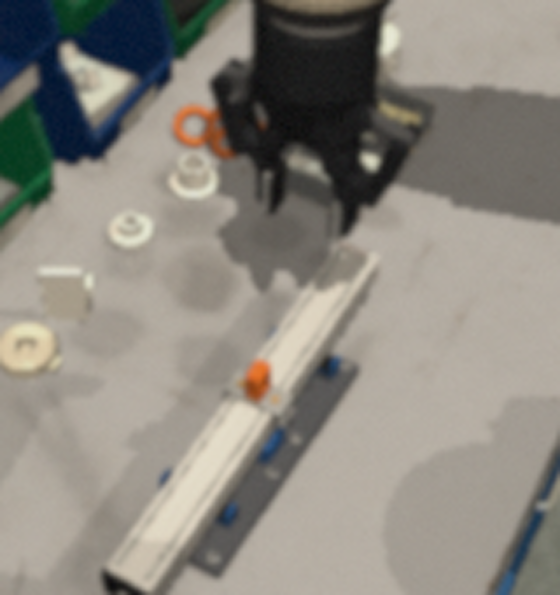

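Emit:
play_rows(
  deltas=[
    [[0.5, 0, 0, 0, 0, 0, 0], [0.5, 0, 0, 0, 0, 0, 0], [0.5, 0, 0, 0, 0, 0, 0], [0.5, 0, 0, 0, 0, 0, 0], [0.5, 0, 0, 0, 0, 0, 0], [0.5, 0, 0, 0, 0, 0, 0], [0.5, 0, 0, 0, 0, 0, 0], [0.5, 0, 0, 0, 0, 0, 0]],
  ],
)

```text
time_s: 30.15
tcp_pos: [473.4, 79.2, 149.4]
tcp_rot: [1.226, 1.198, -1.226]
force: [0.5, 0.7, -0.0]
width: 42.8
```

```bash
python3 -c "
from h import *
d=take('40',('wrist','scene'))
crop(d['wrist'],(205,0,295,140),5,'c40.png');crop(d['wrist'],(205,130,295,290),4.5,'c40b.png')
w=d['wrist'];g=cv2.cvtColor(w['frame'],cv2.COLOR_RGB2GRAY).astype(float)
# outer rail edges -> vanishing point
L=[];Rr=[]
for v in list(range(18,80))+list(range(135,180))+list(range(212,270)):
  r=cv2.GaussianBlur(g[v][None],(3,1),0.8)[0]; dr=np.gradient(r)
  a=220+np.argmax(dr[220:240]); b=258+np.argmin(dr[258:280])
  sub=lambda i,s:(i+0.5*(s*dr[i-1]-s*dr[i+1])/(s*dr[i-1]-2*s*dr[i]+s*dr[i+1]+1e-9))
  L.append((v,sub(a,1)));Rr.append((v,sub(b,-1)))
def fit(c):
  c=np.array(c);p=np.polyfit(c[:,0],c[:,1],1)
  for _ in range(8):
    r=np.abs(np.polyval(p,c[:,0])-c[:,1]);k=r<max(.4,2*np.median(r));p=np.polyfit(c[k,0],c[k,1],1)
  return p,k.sum(),r[k].std()
p,n1,s1=fit(L);q,n2,s2=fit(Rr);v=(q[1]-p[1])/(p[0]-q[0]);u=np.polyval(p,v);_,dd=ray(w,u,v);dd*=np.sign(dd[1]);print(dd/np.linalg.norm(dd),n1,s1,n2,s2)
"
```

```text
30.25 [473.462  79.176 149.413] [-0.468  0.63   0.02 ] 42.97903582291756
[[ 0.     1.    -0.023]
 [-0.    -0.023 -1.   ]
 [-1.     0.     0.   ]]
[ 0.023  1.    -0.   ] 147 0.10842632087854197 146 0.10617576517824057
```

View pics/c40.png

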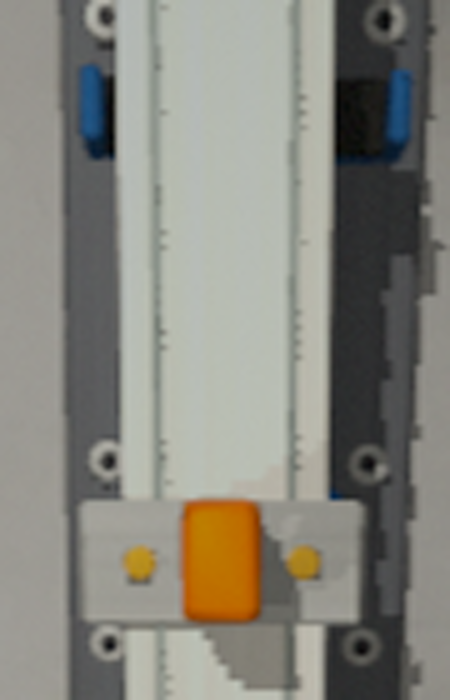

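View pics/c40b.png

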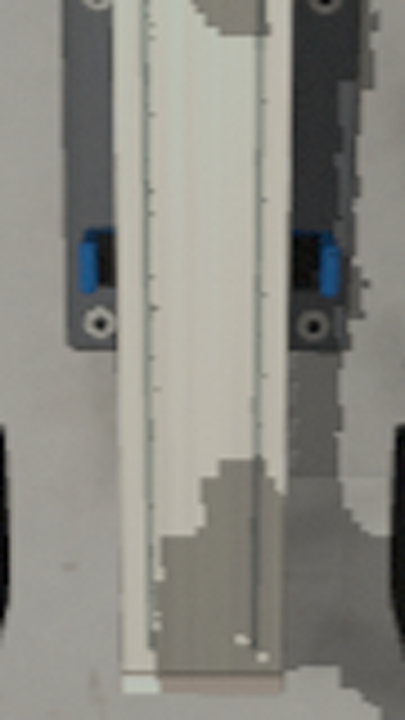

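```bash
python3 -c "
from h import *
w=pickle.load(open('snap40.pkl','rb'))['wrist']
q=lambda u,v:(205+u/5,v/5)
P=[onz(w,*q(*p),11) for p in ((106,461),(369,465),(108,643),(361,648))];c=np.mean(P,0);print('screw centre',c)
S=[onz(w,*q(*p),72) for p in ((80,501),(364,501),(80,621),(364,621))];s=np.mean(S,0);print('saddle',s,S[1]-S[0],S[2]-S[0])
a=onz(w,*q(123,560),69);b=onz(w,*q(330,560),69);print('rail mid x',(a+b)/2,b[0]-a[0])
"
```

```text
screw centre [478.08688536 139.77972266  11.        ]
saddle [475.11037306 139.56539515  72.        ] [46.47354456 -1.10794676  0.        ] [ -0.91614585 -19.22249939   0.        ]
rail mid x [475.87258212 139.76173951  69.        ] 34.60028889635214
```

Emit:
play_rows(
  deltas=[
    [[0.5, 0, 0, 0, 0, 0, 0], [0.5, 0, 0, 0, 0, 0, 0], [0.5, 0, 0, 0, 0, 0, 0], [0.5, 0, 0, 0, 0, 0, 0], [0.5, 0, 0, 0, 0, 0, 0], [0.5, 0, 0, 0, 0, 0, 0], [0.5, 0, 0, 0, 0, 0, 0], [0.5, 0, 0, 0, 0, 0, 0]],
  ],
)

```text
time_s: 31.05
tcp_pos: [473.4, 79.2, 149.4]
tcp_rot: [1.226, 1.198, -1.226]
force: [0.5, -0.2, 0.2]
width: 42.8
```

```bash
python3 -c "
from h import *
d=take('41',('wrist',))
a=pickle.load(open('snap40.pkl','rb'))['wrist']['frame'].astype(int);b=d['wrist']['frame'].astype(int)
df=np.abs(a-b).sum(2)[:290,215:285];print((df>60).sum(),df.mean())
from workcell import ctrl
print(ctrl.job_done())"
```

```text
31.1 [473.436  79.2   149.431] [ 0.085 -0.802 -0.14 ] 43.0127645073496
[[ 0.     1.    -0.023]
 [ 0.    -0.023 -1.   ]
 [-1.     0.    -0.   ]]
40 3.1051724137931034
the job is handed in; nothing more can be done
None
```

The job is handed in at about 31 s. The rail balances level on the edge with the hanger clip astride it, and the robot is clear of both.

**What I did:** I pushed the rail from its white end towards the black cap in small steps, about 44 mm in all. After each of the later steps I let go to see whether it levelled. It balanced, and a final nudge of about 1 mm moved it further inside the level range. I then picked up the clip, lowered it over the edge and released it.

**Last checks, measured from the wrist camera:**

| Check | Measured | Limit |
|---|---|---|
| Rail tilt | about 0.00 rad | 0.05 rad |
| Clip middle from the edge line | about 0.2 mm | 5 mm |
| Clip middle from the rail's middle line | about 0.8 mm | 6 mm |
| Clip angle to the rail | about 0.01–0.02 rad (crude, from the corners) | 0.3 rad |

- **Steadiness:** two pictures 0.85 s apart showed almost no change in the rail and clip.
- **Not measured:** the height of the saddle on the rail. It looked seated in the pictures, and the TCP height at release agreed with it.
- **Bystanders:** the ones in view looked unmoved; I did not measure them, and the tape measure was out of my later pictures.

**Disagreement:** the real fingertips stand about 45 mm behind the stated TCP. My first push therefore passed over the rail end without touching it. From then on I worked from tip heights measured in the pictures.

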